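# Bench-test a washer coin slide in its clamp fixture

## Robot

A 6-joint arm with a two-finger parallel gripper is mounted at the origin on the work surface. World frame = base frame: x ahead of the robot, y to its left, z up, the work surface at z = 0. Lengths are in m, angles in rad, forces in N, time in s.
With the tool pointing down it reaches from about 0.3 to 0.875 m from the base axis. Payload 6.4 kg.
Tool frame: the origin (TCP) lies midway between the tips of the shut fingers; the grasp point (between the pads) lies 19 mm behind it; z points along the fingers, y is the line along which they close (so a half turn about z gives the same grasp; the last joint's range is limited). The gripper opens to 85 mm and grips with 20 to 120 N. Pads are 22 mm wide; open, the fingers measure 114 mm over their backs; the gripper's body (76 mm by 85 mm) begins 54 mm behind the grasp point. The pads swing forward as they close: fully open they stand 13 mm farther back than shut.
Start: joints at [1.111, 0.181, 1.607, -0, 1.354, -0.206], TCP at [0.144, 0.557, 0.198] pointing down, gripper open.
Joint ranges: [-2.99, 2.99], [-0.89, 2.07], [0.3, 2.58], [-1.14, 4.28], [0, 2.63], [-3.12, 3.12]. Speed limits (rad/s): [2.57, 2.57, 3.01, 3.14, 3.14, 3.14].

## Interface

Orientations are given as a unit quaternion [w, x, y, z].
In Python, from bench import get_obs, camera, hand_in gives the robot as it stands.
- The arm moves only by the tool carry_out, never from a script. Its argument "plan" is a list that holds one entry, the list of rows, each a list of 7 numbers: the shift along the world's x, y, z in m, then the turn, a rotation vector about the world's x, y, z in rad, then the opening, from 0 (shut) to 1 (fully open). In form: [[[x, y, z, rx, ry, rz, hand], ...]]. A call has exactly 5 rows; each row is the pose to reach, as a shift and turn from the pose commanded when the call began; what a row does not reach only later rows make up. A row lasts 1/12 s, in which the tool goes at most 41.7 mm and 7.16 degrees, less where a joint would pass 70% of its speed; a pose out of reach is approached as far as the arm can. A call with a gripper value outside its range is refused whole. The fingers move at their own pace and stop on an object; the grip force is fixed at half the most. Time passes only in rows, so rows that repeat a pose let the fingers close, or fill a call up. It gives the time, the measured TCP pose, the force, the opening and the grip force at its end, in the units of the state.
- get_obs(): the state, without advancing time (a new reading comes with each control period).
- camera(name): name is "side" or "top"; returns a dict with "pixels" (480x640x3 uint8, red, green, blue), "z_map" (480x640 float32, m along the optical axis (not along the pixel's ray), 0 where there is no reading), "camera_matrix" (3x3 intrinsics, pixels), "cam_to_world" (4x4, takes a point from camera to world coordinates). Camera axes: x right, y up, looking along -z (the intrinsics and any distortion apply to the point x, -y, -z); pixel columns grow to the right and rows downward; lengths in m; the calibration is good to about 2 mm. A picture is of the moment at which its call begins.
- hand_in(): hands the job in; it is judged then, once.
The state is a dict: "time_s": time; "q": joint angles; "dq": joint speeds; "joint_efforts": joint torques, N m; "eef_pos": TCP position; "eef_rot": TCP orientation; "wrist_force": force on the tool from outside, world axes, zero at the start; "torque": the same for the moment, N m; "opening": opening from 0.0 (shut) to 1.0 (fully open); "grasp_force": force on a finger pad.
Only numpy, scipy, OpenCV 4.12 (cv2) and the standard library are available. Lean on these libraries where they do the work, as an engineer would, in place of code of your own. Each camera call takes 0.05 s, during which the arm holds its last target. There are 200 camera calls.

## Task

Bench-test the coin slide unit that sits loose on the plywood fixture: nudge it snug against the side rail and the back stop, then throw the red toggle clamp handle over centre so that the pad locks it down. With it clamped, push the coin slide fully home and let it spring back out; then throw the clamp fully open again and draw the unit about 8 cm towards its coin-slide end, out from under the clamp but still flat on the board, ready to be picked up. Leave the other things on the bench where they are.

Things in the scene. Friction and masses are not known exactly. Their poses are not given: they have to be found in the camera images.
- fixture: fixed plywood fixture board, 12 mm thick, x -160 to +85, y -105 to +160 mm about its origin, which lies on the bench under the centre of a seated unit. Axes: x the way the coin slide is pushed (away from the robot), y towards the clamp, z up. Place and yaw vary. The seat is open on its -x and -y sides. A clamp riser and bracket fill x +-23, y +68 to +148 mm, up to z 90 mm.
- rail_face (a point): middle of the aluminium side rail's face, which looks to fixture -y: plane y +38 mm, from x -130 to +45 mm, 20 mm high above the board (up to z 32 mm)
- stop_face (a point): middle of the aluminium back stop's face, which looks to fixture -x: plane x +55 mm, y -30 to +30 mm, 24 mm high above the board (up to z 36 mm)
- unit: loose coin slide unit to test, 0.6 to 0.95 kg: grey steel housing 110 x 76 x 46 mm (x, y, z), origin at the centre of its underside. Seated, origin at x 0, y 0, z 12 mm of the fixture, axes parallel; housing top then at fixture z 58 mm. Starts flat on the board, 32 to 60 mm short of the stop, 12 to 40 mm off the rail, turned up to 0.15 rad. Loose, it may shift or tip if the coin slide is pushed.
- plate_top (a point): middle of the top edge of the unit's bright face plate, on the unit's -x end: plate 6 mm thick (unit x -61 to -55 mm), 76 mm wide, 66 mm high from the underside, so it stands 20 mm above the housing's top. Above the coin slide (31 mm up) its front is free to push on; its upper edge can be hooked from behind.
- coin_slide (a joint): the unit's spring-loaded coin slide: 0 = out, 0.034 m = fully home on its end stop. Spring 3.3 N out, 7 N home; it springs out by itself when let go, within a second.
- slide_face (a point): centre of the coin slide's pushing face: aluminium push bar 10 mm thick, 64 mm wide, 26 mm high, on a flat tongue with two round coin pockets. Out: 117 mm to -x of the unit's origin (56 mm ahead of the face plate), 18 mm above the unit's underside (push bar 5 to 31 mm up). Pushed along the unit's +x.
- clamp_bar (a joint): angle of the toggle clamp's bar, which carries the pad: 0.05 to 0.1 = clamped on the unit (nearly level, pointing to fixture -y, at z 80 to 120 mm, in the plane x = 0), 1.49 rad = fully open, where it starts: bar upright at fixture y +60 to +110 mm, up to z 170 mm, with spindle and pad pointing to -y as far as y +45 mm at z about 160 mm.
- clamp_link (a joint): angle of the toggle clamp's short link: 0 = clamped, over centre on its stop; 0.05 = dead centre (handle then 0.07 rad short of its clamped place); 0.44 rad = fully open. Past dead centre it snaps to the stop and holds by itself.
- handle_pivot (a point): where the clamp handle pivots on the bar when clamped: fixture x 0, y +68, z 95 mm. The handle swings 1.35 rad in the fixture's y-z plane: clamped, its cranked grip leans 26 degrees over towards the seat (-y); open, 52 degrees out from upright to +y. The pivot itself shifts 24 mm to +y as the clamp opens.
- grip_end (a point): centre of the top end of the clamp handle's red grip: 76 mm long down the handle, 16 mm wide (fixture x), 20 mm thick (swing direction). Clamped: fixture y +53, z 191 mm; open: y +182, z 130 mm; halfway y +137, z 177 mm. Pushing it takes 2 to 12 N, most in the last 20 mm of clamping and the first few mm of opening; a shut gripper pointing down can push it either way.
- clamp_pad: black rubber pad 18 mm across under the bar's end; clamped it presses with about 7 N on the middle of the seated unit's top; origin at the middle of its underside
- unit_next: a second, identical coin slide unit standing on the bench well to the robot's right, waiting its turn; leave it (bystander; origin under its middle)
- grease_jar: white jar with yellow lid, 38 mm across, 34 mm tall, on the far right corner of the fixture board (about 55 mm further from the robot and 85 mm to the right of the fixture origin) (bystander; origin under its middle)
- screwdriver: yellow-handled screwdriver, 190 mm, lying behind the fixture (bystander; origin under its middle)
- wrench: steel wrench, 160 mm, lying to the left of the fixture (bystander; origin under its middle)
- oil_bottle: blue bottle with red cap, 48 mm across, 130 mm tall, to the left (bystander; origin under its middle)
- brush: brush, 200 mm, lying to the right in front (bystander; origin under its middle)
- coin_drawer: empty grey steel coin drawer 150 x 95 x 70 mm, to the left (bystander; origin under its middle)
- screw_cup: steel bowl of 66 mm, 40 mm tall, to the right at the back (bystander; origin under its middle)
Things that resemble listed ones, but are neither listed nor needed, are in the scene too. What is shaped like the unit but pink or turquoise is not meant.

How it is judged:
On the way, in this order (a step that is already met when the one before it is completed fails the run):
1. the unit sits snug against the side rail and the back stop (x of unit in the frame of fixture between -0.004 and 0.004 m and y of unit in the frame of fixture between -0.004 and 0.004 m and z of unit in the frame of fixture below 0.016 m and angle between the x axis of unit and the x axis of fixture, either way round below 0.04 rad), for 0.2 s.
2. the clamp is thrown over centre and its pad presses on the seated unit (all of step 1 and value of joint clamp_link below 0.03 rad and contact force between clamp_pad and unit above 4 N), for 0.2 s.
3. the coin slide is pushed fully home while the unit is clamped (all of step 2 and value of joint coin_slide above 0.031 m).
4. the coin slide has sprung back out with the unit still clamped (all of step 2 and value of joint coin_slide below 0.004 m), for 0.1 s.
5. the clamp is thrown fully open again (value of joint clamp_bar above 1.25 rad and value of joint coin_slide below 0.004 m), for 0.2 s.
At the end, for the whole second after the job is handed in: The unit lies flat on the board at rest, 64 to 105 mm back from its seat towards its coin-slide end (between 50 mm right and 20 mm left of the seat line, turned less than 0.5 rad), its coin slide out (within 4 mm) and the clamp fully open (bar above 1.25 rad) (all of step 5 and x of unit in the frame of fixture between -0.105 and -0.064 m and y of unit in the frame of fixture between -0.05 and 0.02 m and z of unit in the frame of fixture between 0.009 and 0.016 m and angle between unit's own z axis and vertical below 0.06 rad and angle between the x axis of unit and the x axis of fixture, either way round below 0.5 rad and linear speed of unit below 0.02 m/s and angular speed of unit below 0.1 rad/s); the robot touches nothing.
It fails at once if the unit is tipped (angle between unit's own z axis and vertical above 0.35 rad).
It fails at once if a bystander is disturbed (distance of any of unit_next, grease_jar, screwdriver, wrench, oil_bottle, brush, coin_drawer, screw_cup from where it was at the start of the episode above 0.03 m).
It also fails if it takes over 72 s, if anything falls off the work surface, if the arm or the gripper's body presses on something with over 40 N, if the wrist force passes 120 N, or if a joint passes its speed limit or range.

## Working session

There is one attempt and no reset: what is moved stays moved. The work goes in short steps, Python scripts to look and compute and a tool call to move; the robot and the scene stay as the last step left them, time stands still between calls to the robot, and variables do not carry over. Pictures are saved under pics/ and viewed, at most 12 in all, crops included, and the job is handed in when it is done.

Besides the shell and the picture viewer there is one more tool, called by a JSON object that holds its "op" and its "data". carry_out: Moves the arm, as the interface text tells. Its arguments: {"type":"object","properties":{"plan":{"type":"array","items":{"type":"array","items":{"type":"array","items":{"type":"number"}}}}},"required":["plan"]}

```bash
mkdir -p pics; ls
cat > h.py <<'E'
import numpy as np, cv2
from bench import get_obs, camera, hand_in
def save(n):
    c=camera(n); return c
def pts(c):
    K=c["camera_matrix"];z=c["z_map"];h,w=z.shape
    u,v=np.meshgrid(np.arange(w),np.arange(h))
    X=(u-K[0,2])/K[0,0]*z;Y=(v-K[1,2])/K[1,1]*z
    P=np.stack([X,-Y,-z,np.ones_like(z)],-1)@c["cam_to_world"].T
    P=P[...,:3]; P[z==0]=np.nan
    return P
E
python3 - <<'E'
from h import *
for n in("top","side"):
    c=camera(n); cv2.imwrite(f"pics/{n}0.png",c["pixels"][...,::-1]); np.savez(f"{n}0.npz",**c)
    print({k:v for k,v in c.items() if k not in("pixels","z_map")})
print(get_obs())
E
```

```text
pics
{'camera_matrix': array([[592.83175119,   0.        , 316.25441938],
       [  0.        , 592.83175119, 245.75618283],
       [  0.        ,   0.        ,   1.        ]]), 'cam_to_world': array([[-0.01087983,  0.98644502, -0.16373101,  0.2191729 ],
       [-0.99987017, -0.01267848, -0.00994439,  0.02746932],
       [-0.01188545,  0.16360156,  0.9864549 ,  1.7413244 ],
       [ 0.        ,  0.        ,  0.        ,  1.        ]])}
{'camera_matrix': array([[547.15932433,   0.        , 330.77057265],
       [  0.        , 547.15932433, 234.66463452],
       [  0.        ,   0.        ,   1.        ]]), 'cam_to_world': array([[ 0.90955754,  0.23676007, -0.34154027,  0.08150199],
       [-0.41477174,  0.46601178, -0.7815353 , -0.91452488],
       [-0.02587457,  0.85251257,  0.52206591,  0.78053283],
       [ 0.        ,  0.        ,  0.        ,  1.        ]])}
{'time_s': 0.1, 'q': array([ 1.11069846e+00,  1.81459654e-01,  1.60792260e+00,  2.29236930e-05,
        1.35384709e+00, -2.06321171e-01]), 'dq': array([ 7.79369172e-04, -3.39311199e-03, -3.25844159e-03, -3.52433014e-06,
       -1.80957680e-03, -3.45666172e-04]), 'joint_efforts': array([ 3.35314080e-04, -4.45873511e+01, -3.52241707e+01, -3.20833142e-04,
        3.99231445e-03, -1.51611108e-06]), 'eef_pos': array([0.14408898, 0.55606534, 0.19707125]), 'eef_rot': array([-2.78238018e-04,  1.26550539e-01,  9.91959823e-01, -7.69673621e-04]), 'wrist_force': array([-0.24700505,  0.80414022,  0.21776121]), 'torque': array([ 0.01666072, -0.03231563,  0.02998443]), 'grasp_force': 0.0, 'opening': 1.0044922404902406}
```

View pics/top0.png

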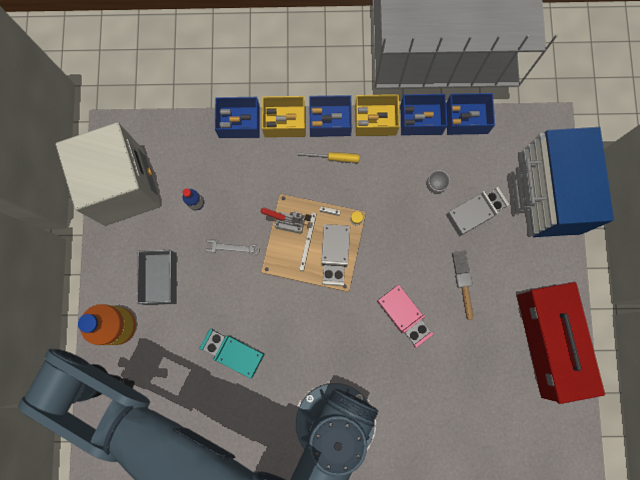

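View pics/side0.png

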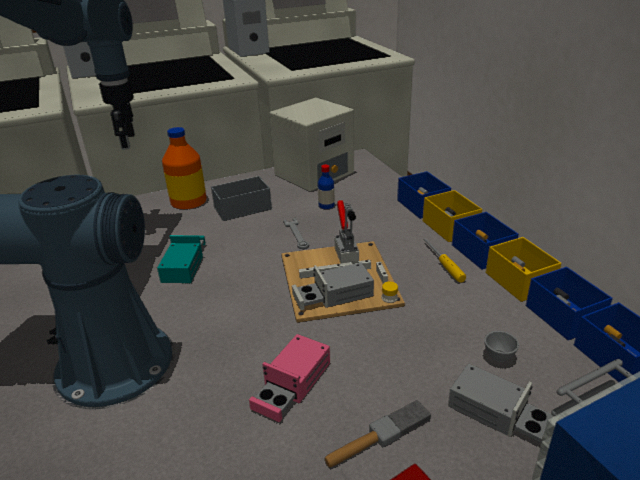

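Both views show the fixture board: top-view corners at about (282,195), (365,213), (348,290), (262,271). The grey unit is at (336,245) with its slide toward the robot at (333,275), and the red grip is at (272,215). Next I measure these.

```bash
cat >> h.py <<'E'
def fix(P,F):
    o,a=F; c,s=np.cos(a),np.sin(a); q=P-np.array([o[0],o[1],0]); 
    return np.stack([c*q[...,0]+s*q[...,1],-s*q[...,0]+c*q[...,1],q[...,2]],-1)
def rect(pp):
    (cx,cy),(w,h),a=cv2.minAreaRect((pp[:,:2]*1000).astype(np.float32)); return cx,cy,w,h,a
E
python3 - <<'E'
from h import *
for n in("top","side"):
    c=dict(np.load(n+"0.npz")); P=pts(c)
    hsv=cv2.cvtColor(c["pixels"],cv2.COLOR_RGB2HSV)
    reg=(P[...,0]>.35)&(P[...,0]<.9)&(abs(P[...,1]-.05)<.3)
    wood=reg&(hsv[...,0]>8)&(hsv[...,0]<22)&(hsv[...,1]>70)&(abs(P[...,2]-.012)<.012)
    m=cv2.morphologyEx(wood.astype(np.uint8),cv2.MORPH_OPEN,np.ones((3,3)))
    k,l,st,_=cv2.connectedComponentsWithStats(m); i=1+np.argmax(st[1:,4]); m=l==i
    # ray cast on plane z=12mm instead of noisy depth
    pp=P[m]; print(n,m.sum(),np.median(pp[:,2]),rect(pp))
    hull=cv2.convexHull((pp[:,:2]*1000).astype(np.float32)); print(cv2.approxPolyDP(hull,12,True).squeeze())
    # unit housing top
    t=reg&(P[...,2]>.05)&(P[...,2]<.066)&(hsv[...,1]<60)
    k,l,st,_=cv2.connectedComponentsWithStats(t.astype(np.uint8))
    for i in range(1,k):
        if st[i,4]>30: pp=P[l==i]; print(" z58",st[i,4],np.median(pp[:,2]),rect(pp))
    r=reg&((hsv[...,0]<8)|(hsv[...,0]>172))&(hsv[...,1]>130)&(P[...,2]>.06)
    pp=P[r]; pp=pp[abs(pp[:,1]-.12)<.12]; print(" red",len(pp),pp.min(0),pp.max(0))
E
```

```text
top 4484 0.012481722780991467 (519.8416137695312, 53.144142150878906, 265.1233825683594, 245.85589599609375, 76.9771957397461)
[[664.81006 151.96251]
 [429.69058 204.86461]
 [373.94592 -46.2646 ]
 [557.62286 -91.40486]
 [615.44226 -68.86489]]
 z58 102 0.054200022592859054 (561.5206909179688, 124.24127197265625, 77.17180633544922, 21.196243286132812, 77.59717559814453)
 z58 905 0.058480774091481225 (506.7506408691406, -10.443225860595703, 75.50624084472656, 107.68455505371094, 85.27928924560547)
 red 139 [0.56830301 0.13420358 0.08841542] [0.59539301 0.1970041  0.13938567]
side 2127 0.013429119678158519 (525.20263671875, 59.98027038574219, 286.6218566894531, 249.34422302246094, 76.52569580078125)
[[ 679.0621   167.06752]
 [ 647.1476   174.81538]
 [ 393.80148   43.96876]
 [ 372.63626  -47.80774]
 [ 609.12164 -102.08573]]
 z58 217 0.053645324327909694 (575.2316284179688, 123.49317169189453, 81.1134033203125, 45.43067169189453, 78.91236877441406)
 z58 1132 0.05965988493736507 (502.81829833984375, -10.192573547363281, 79.81024932861328, 119.34371948242188, 86.15191650390625)
 red 158 [0.56051535 0.05892788 0.07760184] [0.59690416 0.19118247 0.16376836]
```

Run:
```python
from h import *
F=((.5502,.0179),np.radians(-12.9))
for n in("top","side"):
    c=dict(np.load(n+"0.npz")); P=pts(c); Q=fix(P,F)*1000
    x,y,z=Q[...,0],Q[...,1],Q[...,2]
    hsv=cv2.cvtColor(c["pixels"],cv2.COLOR_RGB2HSV)
    print(n)
    for nm,m in dict(rail=(z>27)&(z<37)&(x>-135)&(x<50)&(y>33)&(y<60),stop=(z>31)&(z<41)&(x>48)&(x<75)&(abs(y)<45),
       plate=(z>66)&(z<84)&(x>-120)&(x<-70)&(y<20)&(y>-100),
       pushbar=(z>36)&(z<50)&(x>-190)&(x<-130)&(y<20)&(y>-100),
       housing=(z>53)&(z<64)&(x>-130)&(x<40)&(y<20)&(y>-100),
       grip=(z>90)&(abs(x)<25)&(y>110)&(y<210)&(hsv[...,1]>130),
       bar=(z>125)&(abs(x)<25)&(y>30)&(y<125)).items():
        p=Q[m]
        if len(p)<5: print(nm,len(p));continue
        print(nm,len(p),'lo',np.percentile(p,3,0).round(1),'hi',np.percentile(p,97,0).round(1),'rect',np.round(cv2.minAreaRect(p[:,:2].astype(np.float32)),1) if 0 else np.round(rect(p/1000),1))
    m=(z>27)&(z<35)&(x>-120)&(x<40)&(y>30)&(y<65); p=Q[m]
    for a in range(-120,40,40):
        s=p[(p[:,0]>a)&(p[:,0]<a+40)]; print('  rail',a,s[:,1].min() if len(s) else 0)
```

```text
top
rail 195 lo [-124.9   37.6   28. ] hi [39.3 48.9 36.3] rect [-43.   43.4  12.3 176.   90. ]
stop 67 lo [ 54.6 -28.1  31.7] hi [66.1 26.9 40.9] rect [60.7 -0.6 59.3 12.6 89.5]
plate 74 lo [-102.3  -79.9   67.2] hi [-75.9 -12.   83.1] rect [-87.2 -44.7  24.6  74.1   8.5]
pushbar 117 lo [-154.3  -82.8   36.4] hi [-130.9  -26.1   48.7] rect [-140.4  -53.8   25.1   63.1    6.2]
housing 804 lo [-87.7 -74.6  53.5] hi [13.8 -1.3 63.3] rect [-33.9 -46.9 128.6  93.8   8.8]
grip 137 lo [ -8.7 122.2  95.5] hi [  6.  181.2 136. ] rect [ -1.1 151.6  64.7  16.   89.1]
bar 117 lo [ -8.7  42.5 135.5] hi [  6.3  95.6 173.5] rect [-0.4 69.6 17.9 57.   0.5]
  rail -120 37.81565027205064
  rail -80 37.25343517050773
  rail -40 37.32297544591269
  rail 0 37.22782408006105
side
rail 256 lo [-125.6   37.1   27.9] hi [42.2 52.3 36.4] rect [-41.   46.5  22.9 174.9  89.6]
stop 99 lo [ 55.6 -29.   31.2] hi [67.2 28.4 40.3] rect [61.1 -0.  12.6 61.2  0.5]
plate 115 lo [-100.7  -82.9   66.9] hi [-86.4 -11.6  82.1] rect [-93.3 -47.5   9.2  75.6   7.7]
pushbar 157 lo [-153.6  -84.2   36.3] hi [-130.7  -24.7   46.6] rect [-139.8  -54.3   23.8   65.6    6.6]
housing 1056 lo [-93.  -78.5  54.8] hi [15.9 -1.2 62.6] rect [-39.9 -37.8 119.   79.9   8.6]
grip 147 lo [ -6.3 121.6  94.4] hi [  8.4 176.3 136.4] rect [  1.6 148.   17.1  59.7   0.3]
bar 153 lo [ -7.4  40.9 128.3] hi [  8.4  89.3 172.1] rect [ 0.2 68.1 16.9 59.6  1.4]
  rail -120 37.4872355740353
  rail -80 35.15509851295304
  rail -40 39.73762330122322
  rail 0 34.7240376940955
```

{"op": "carry_out", "data": {"plan": [[[0.015,-0.028,0,0,0,-0.07,0.4],[0.03,-0.056,0,0,0,-0.14,0.4],[0.045,-0.084,0,0,0,-0.21,0.4],[0.06,-0.112,0,0,0,-0.28,0.4],[0.076,-0.141,0,0,0,-0.35,0.4]]]}}

```text
time_s: 0.52
eef_pos: [0.2203, 0.4142, 0.1974]
eef_rot: [-0.0, 0.299, 0.954, -0.0]
wrist_force: [0.4, 0.1, 0.4]
opening: 0.402
grasp_force: 0.0
```

{"op": "carry_out", "data": {"plan": [[[0.015,-0.028,0,0,0,-0.07,0.4],[0.03,-0.056,0,0,0,-0.14,0.4],[0.045,-0.084,0,0,0,-0.21,0.4],[0.06,-0.112,0,0,0,-0.28,0.4],[0.076,-0.141,0,0,0,-0.35,0.4]]]}}

```text
time_s: 0.93
eef_pos: [0.2964, 0.2732, 0.1977]
eef_rot: [-0.0, 0.46, 0.888, -0.0]
wrist_force: [0.8, 1.0, -0.4]
opening: 0.398
grasp_force: 0.0
```

{"op": "carry_out", "data": {"plan": [[[0.015,-0.028,0,0,0,-0.07,0.4],[0.03,-0.056,0,0,0,-0.14,0.4],[0.045,-0.084,0,0,0,-0.21,0.4],[0.06,-0.112,0,0,0,-0.28,0.4],[0.076,-0.141,0,0,0,-0.35,0.4]]]}}

```text
time_s: 1.35
eef_pos: [0.3725, 0.1322, 0.1978]
eef_rot: [-0.0, 0.608, 0.794, 0.0]
wrist_force: [0.5, -0.2, -0.2]
opening: 0.4
grasp_force: 0.0
```

{"op": "carry_out", "data": {"plan": [[[0.015,-0.028,0,0,0,-0.07,0.4],[0.03,-0.056,0,0,0,-0.14,0.4],[0.045,-0.084,0,0,0,-0.21,0.4],[0.06,-0.112,0,0,0,-0.28,0.4],[0.077,-0.14,0,0,0,-0.348,0.4]]]}}

```text
time_s: 1.77
eef_pos: [0.4494, -0.0079, 0.1976]
eef_rot: [-0.0, 0.736, 0.676, -0.0]
wrist_force: [0.9, 0.2, 0.6]
opening: 0.4
grasp_force: 0.0
```

{"op": "carry_out", "data": {"plan": [[[0,0.002,-0.03,0,0,0,0.4],[0,0.002,-0.06,0,0,0,0.4],[0,0.002,-0.09,0,0,0,0.4],[0,0.002,-0.115,0,0,0,0.4],[0,0.002,-0.135,0,0,0,0.4]]]}}

```text
time_s: 2.18
eef_pos: [0.4478, -0.0041, 0.0604]
eef_rot: [-0.001, 0.735, 0.678, -0.001]
wrist_force: [-0.3, 0.6, -0.3]
opening: 0.401
grasp_force: 0.0
```

{"op": "carry_out", "data": {"plan": [[[0,0,0,0,0,0,0.2],[0,0,0,0,0,0,0],[0,0,0,0,0,0,0],[0,0,0,0,0,0,0],[0,0,0,0,0,0,0]]]}}

```text
time_s: 2.6
eef_pos: [0.4507, -0.0047, 0.0644]
eef_rot: [0.001, 0.735, 0.678, 0.001]
wrist_force: [-1.3, -0.5, 0.9]
opening: 0.004
grasp_force: 0.0
```

```bash
cat >> h.py <<'E'
F0=((.5502,.0179),np.radians(-12.9))
def unit(tag,dbg=True):
    "unit pose in fixture frame from housing-top and plate slices of both views"
    for n in("top","side"):
        c=camera(n); cv2.imwrite(f"pics/{n}_{tag}.png",c["pixels"][...,::-1]); np.savez(f"{n}_{tag}.npz",**c)
        Q=fix(pts(c),F0)*1000; x,y,z=Q[...,0],Q[...,1],Q[...,2]
        for nm,m in dict(plate=(z>66)&(z<82)&(x>-190)&(x<-40)&(abs(y)<100),house=(z>54)&(z<63)&(x>-190)&(x<65)&(y>-100)&(y<45),
             bar=(z>36)&(z<48)&(x>-240)&(x<-75)&(abs(y)<90)&((y<33))).items():
            p=Q[m]
            if len(p)>5: print(n,nm,len(p),'lo',np.percentile(p,2,0).round(1),'hi',np.percentile(p,98,0).round(1),np.round(rect(p/1000),1))
    o=get_obs(); print(fix(o["eef_pos"],F0)*1000,o["eef_rot"],o["wrist_force"],o["opening"],o["grasp_force"])
E
python3 -c "
from h import *
unit('g')"
```

```text
top plate 13 lo [-103.7  -82.    67.4] hi [-90.5  -9.1  81.1] [-97.1 -46.    5.9  74.    7.1]
top house 6 lo [-103.7  -92.8   55.6] hi [ 57.3 -16.   60.8] [-32.2 -71.6  57.8 172.   70.6]
top bar 105 lo [-146.2  -83.6   36.2] hi [-95.9 -19.3  46.9] [-123.4  -50.3   55.8   75.1    7.9]
side plate 114 lo [-101.9  -83.5   66.7] hi [-86.2 -10.3  81.9] [-93.6 -47.7   7.6  76.9   8.6]
side house 1020 lo [-94.6 -79.3  54.9] hi [17.1  1.9 62.4] [-39.6 -37.4 118.5  82.2   7.9]
side bar 436 lo [-153.   -83.4   36.1] hi [-80.3 -18.4  47. ] [-117.5  -52.1   71.3   77.6   11.7]
[-92.44012871 -44.25412401  63.9865355 ] [9.34038538e-04 7.35107155e-01 6.77950055e-01 5.66134575e-04] [-0.43442268  0.0361906  -0.0982044 ] 0.0008157600095758061 0.0
```

```bash
python3 -c "
import cv2
a=cv2.imread('pics/side_g.png')[190:340,250:430]; cv2.imwrite('pics/v1.png',cv2.resize(a,None,fx=4,fy=4,interpolation=2))"
```

```text
(no output)
```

View pics/v1.png

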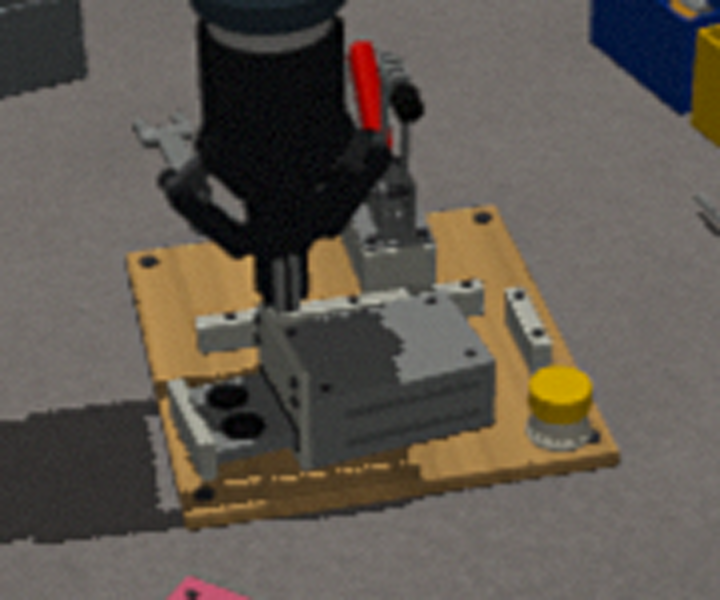

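The picture shows the shut fingertips at crop (285,308), which is full-image (321,267). They are above the plate's far end, not around its middle, so the plate was missed. I'm checking this against depth and projection.

Run:
```python
from h import *
o=get_obs();print(o["eef_pos"],o["q"])
for n in("side","top"):
    c=dict(np.load(n+"_g.npz"));P=pts(c);K=c["camera_matrix"]
    T=np.linalg.inv(c["cam_to_world"])
    for z in(o["eef_pos"][2],o["eef_pos"][2]+.05):
        p=T@np.array([*o["eef_pos"][:2],z,1]); print(n,"TCP px",K[0,0]*p[0]/-p[2]+K[0,2],K[1,1]*-p[1]/-p[2]+K[1,2])
    if n=="side":
        for v in range(255,275,2): print(v,[np.round(fix(P[v,u],F0)*1000).astype(int).tolist() for u in(318,321,324)], c["pixels"][v,321])
```

```text
[ 0.45021321 -0.00459993  0.06398654] [-2.74927419e-01  7.59450386e-02  2.02531136e+00 -1.51999911e-05
  1.03815186e+00 -1.94065298e-01]
side TCP px 320.15098444302464 279.63035250091684
side TCP px 319.31972641262035 260.93977419188934
255 [[-96, -51, 134], [-90, -55, 136], [-83, -54, 134]] [24 23 22]
257 [[-97, -55, 132], [-90, -54, 130], [-83, -53, 128]] [32 32 31]
259 [[-96, -52, 125], [-91, -57, 127], [-83, -50, 121]] [33 31 29]
261 [[-97, -54, 121], [-90, -54, 120], [-84, -52, 118]] [32 32 32]
263 [[-97, -51, 113], [-91, -56, 116], [-85, -57, 116]] [35 38 37]
265 [[-97, -50, 108], [-91, -53, 109], [-84, -55, 109]] [33 33 33]
267 [[-97, -51, 103], [-91, -53, 103], [-84, -53, 102]] [44 45 44]
269 [[-93, -26, 80], [-76, 39, 33], [-68, 41, 31]] [91 90 85]
271 [[-95, -33, 80], [-83, -4, 58], [-77, -8, 60]] [70 70 67]
273 [[-96, -40, 80], [-85, -17, 62], [-78, -15, 59]] [49 49 47]
top TCP px 333.59215395901265 261.90715372783944
top TCP px 333.8982407948041 259.44015384274786
```

Run:
```python
from h import *
c=dict(np.load("side0.npz"));P=pts(c);K=c["camera_matrix"];T=np.linalg.inv(c["cam_to_world"])
for q in([.144,.556,.197],[.144,.556,.21],[.144,.556,.23]):
    p=T@np.array([*q,1]); print("TCP px",K[0,0]*p[0]/-p[2]+K[0,2],K[1,1]*-p[1]/-p[2]+K[1,2])
m=(np.hypot(P[...,0]-.144,P[...,1]-.556)<.09)&(P[...,2]>.1)
v,u=np.where(m); print("lowest start",v.max(),u[v.argmax()],np.percentile(P[m][:,2],[0,1,3]))
c=dict(np.load("side_g.npz"));P=pts(c); hsv=cv2.cvtColor(c["pixels"],cv2.COLOR_RGB2HSV)
Q=fix(P,F0); m=(np.hypot(Q[...,0]+.0925,Q[...,1]+.044)<.03)&(P[...,2]>.085)
v,u=np.where(m);print(v.max(),np.percentile(P[m],[0,1,3,50,97,100],axis=0))
for z in range(60,120,10):
  mm=m&(abs(P[...,2]*1000-z)<5); print(z,mm.sum())
```

```text
TCP px 131.23552700390948 159.51839853719392
TCP px 130.18799790276 155.04163265786462
TCP px 128.55737206274634 148.07291922115343
lowest start 149 122 [0.24440285 0.25273865 0.26502924]
268 [[ 0.42061878 -0.03417033  0.09939321]
 [ 0.42208105 -0.0313507   0.10476551]
 [ 0.42338552 -0.02602862  0.10956946]
 [ 0.45027987 -0.01460261  0.18179856]
 [ 0.47552221  0.00999429  0.4602439 ]
 [ 0.47976807  0.02431644  0.46192233]]
60 0
70 0
80 0
90 0
100 13
110 40
```

The depth puts the lowest finger point at about z 100 mm, while the reported TCP is at 64 mm. The start image shows the same offset of about 34 mm. The fingers also shut fully without meeting the plate, so the tips really do stand above 78 mm. I'll open and go lower in steps, watching the force.

{"op": "carry_out", "data": {"plan": [[[0,0,0,0,0,0,0.4],[0,0,0,0,0,0,0.4],[0,0,-0.006,0,0,0,0.4],[0,0,-0.012,0,0,0,0.4],[0,0,-0.018,0,0,0,0.4]]]}}

```text
time_s: 3.12
eef_pos: [0.4491, -0.0043, 0.0442]
eef_rot: [-0.0, 0.735, 0.678, -0.0]
wrist_force: [0.3, 0.4, 0.6]
opening: 0.397
grasp_force: 0.0
```

Run:
```python
from h import *
c=camera("side"); cv2.imwrite("pics/v2.png",cv2.resize(c["pixels"][190:340,250:430,::-1],None,fx=4,fy=4,interpolation=2))
P=pts(c);Q=fix(P,F0)*1000
m=(abs(Q[...,0]+93)<45)&(abs(Q[...,1]+54)<14)&(c["pixels"].sum(-1)<150)&(Q[...,2]>70); print(np.percentile(Q[m],[0,1,5,99],axis=0).round()); o=get_obs(); print(o["eef_pos"],o["wrist_force"])
```

```text
[[-138.  -68.   78.]
 [-136.  -68.   90.]
 [-130.  -66.  107.]
 [ -51.  -41.  343.]]
[ 0.44810348 -0.00410992  0.04291597] [-0.67108541 -0.86930863 -0.31025997]
```

View pics/v2.png

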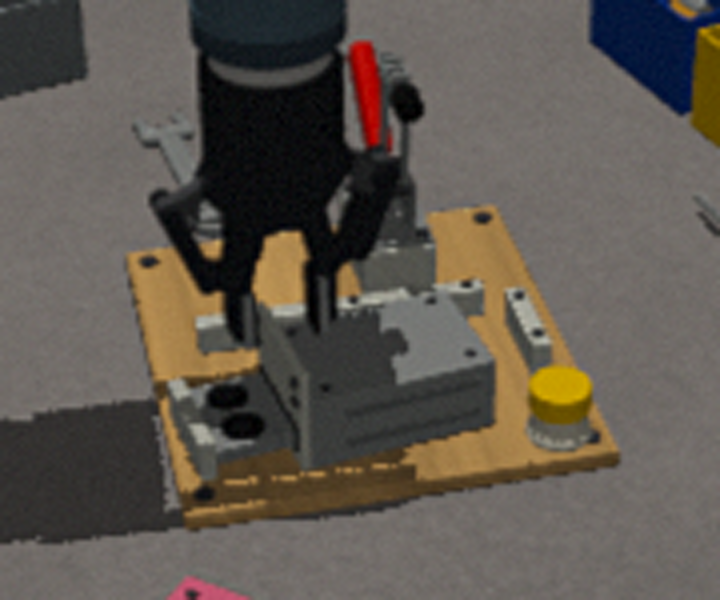

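Now the open fingers straddle the plate: front tip at crop (243,348), rear tip at (322,332), both still about at plate-top height. I'll lower 16 mm more and close.

{"op": "carry_out", "data": {"plan": [[[0,0,-0.005,0,0,0,0.4],[0,0,-0.01,0,0,0,0.4],[0,0,-0.016,0,0,0,0.4],[0,0,-0.016,0,0,0,0.2],[0,0,-0.016,0,0,0,0]]]}}

```text
time_s: 3.58
eef_pos: [0.4489, -0.0043, 0.0283]
eef_rot: [-0.001, 0.735, 0.678, -0.0]
wrist_force: [0.1, -0.6, 0.3]
opening: 0.126
grasp_force: 0.0
```

{"op": "carry_out", "data": {"plan": [[[0,0,0,0,0,0,0],[0,0,0,0,0,0,0],[0,0,0,0,0,0,0],[0,0,0,0,0,0,0],[0,0,0,0,0,0,0]]]}}

```text
time_s: 4.0
eef_pos: [0.449, -0.0043, 0.0288]
eef_rot: [-0.0, 0.735, 0.678, -0.0]
wrist_force: [-1.9, -0.8, -3.5]
opening: 0.05
grasp_force: 60.9
```

```bash
python3 -c "
from h import *
unit('g2')"
```

```text
top house 27 lo [ 14.  -94.8  54.1] hi [ 57.  -25.6  62. ] [ 27.9 -63.5  27.7  86.5  31.6]
top bar 76 lo [-138.   -81.7   36.1] hi [-100.7  -19.9   45.7] [-120.4  -47.3   39.9   76.     0.2]
side plate 111 lo [-107.3  -83.8   66.8] hi [-77.9 -44.5  81.8] [-98.  -61.7  40.2  33.2  75.4]
side house 954 lo [-89.7 -79.7  55. ] hi [17.8  1.5 62.6] [-40.3 -38.1 120.3  81.9   9.1]
side bar 415 lo [-152.4  -83.5   36.1] hi [-80.3 -20.4  47.1] [-115.2  -51.1   73.9   68.6    5.4]
[-93.6521313  -44.25894328  28.76227527] [-2.42183173e-04  7.35136698e-01  6.77918831e-01 -1.85187877e-04] [-1.96775295  0.36763898 -2.88163507] 0.048630023432613655 60.893990993499756
```

{"op": "carry_out", "data": {"plan": [[[0.002,0.001,0,0,0,-0.03,0],[0.005,0.004,0,0,0,-0.06,0],[0.01,0.008,0,0,0,-0.09,0],[0.015,0.012,0,0,0,-0.12,0],[0.02,0.017,0,0,0,-0.144,0]]]}}

```text
time_s: 4.52
eef_pos: [0.4686, 0.0124, 0.0287]
eef_rot: [-0.0, 0.783, 0.623, -0.001]
wrist_force: [-3.7, -2.0, -0.6]
opening: 0.048
grasp_force: 61.2
```

{"op": "carry_out", "data": {"plan": [[[0.005,0.004,0,0,0,0,0],[0.01,0.008,0,0,0,0,0],[0.015,0.012,0,0,0,0,0],[0.019,0.016,0,0,0,0,0],[0.019,0.016,0,0,0,0,0]]]}}

```text
time_s: 4.93
eef_pos: [0.4896, 0.0293, 0.0289]
eef_rot: [0.0, 0.782, 0.623, 0.001]
wrist_force: [2.0, -1.5, -5.2]
opening: 0.05
grasp_force: 60.5
```

```bash
python3 -c "
from h import *
unit('g3')"
```

```text
top plate 11 lo [-67.1 -42.3  72.6] hi [-60.3 -33.6  81.1] [-63.4 -37.6   6.6   8.5  12.9]
top house 19 lo [-62.2 -91.4  54.7] hi [ 57.7 -37.3  62.7] [  5.5 -47.   43.4 138.4  64.7]
top bar 40 lo [-94.8 -33.7  36.5] hi [-75.2  23.8  44.4] [-85.   -4.9  58.5  19.9  89.6]
side plate 100 lo [-76.1 -41.5  66.6] hi [-46.9   5.3  81.7] [-58.4 -15.2  28.6  50.2  19. ]
side house 908 lo [-58.3 -42.3  54.8] hi [49.4 32.4 62.5] [ -7.3  -3.3  83.3 118.   89.7]
side bar 275 lo [-119.6  -34.9   36.1] hi [-75.9  24.6  46.7] [-97.7  -4.5  65.4  45.   89.8]
[-62.01215166  -2.84182313  28.84196583] [3.31679169e-04 7.81750413e-01 6.23591033e-01 6.36414946e-04] [ 2.49116019  0.62764013 -4.76981772] 0.057128804900549994 60.55184304714203
```

{"op": "carry_out", "data": {"plan": [[[0.0003,0.0015,0,0,0,0,0],[0.0006,0.003,0,0,0,0,0],[0.001,0.0045,0,0,0,0,0],[0.001,0.0045,0,0,0,0,0],[0.001,0.0045,0,0,0,0,0]]]}}

```text
time_s: 5.45
eef_pos: [0.4892, 0.0332, 0.0289]
eef_rot: [-0.0, 0.782, 0.623, -0.0]
wrist_force: [0.6, -1.1, -4.9]
opening: 0.054
grasp_force: 60.7
```

{"op": "carry_out", "data": {"plan": [[[0.001,-0.0002,0,0,0,0,0],[0.002,-0.0005,0,0,0,0,0],[0.003,-0.0007,0,0,0,0,0],[0.004,-0.0009,0,0,0,0,0],[0.004,-0.0009,0,0,0,0,0]]]}}

```text
time_s: 5.87
eef_pos: [0.4921, 0.0327, 0.0288]
eef_rot: [-0.001, 0.782, 0.623, -0.001]
wrist_force: [-5.4, 0.4, 1.4]
opening: 0.051
grasp_force: 61.5
```

```bash
python3 -c "
from h import *
unit('g4')"
```

```text
top plate 7 lo [-65.3 -37.6  67.1] hi [-48.8 -30.2  81.1] [-57.3 -35.2   5.4  18.4  69.5]
top house 25 lo [-64.9 -83.6  54.2] hi [ 58.2 -27.8  62.7] [  5.5 -39.4  47.  140.3  68.3]
top bar 28 lo [-91.3 -29.9  36.2] hi [-77.4  27.7  42.2] [-84.6  -0.9  14.3  59.8   0.3]
side plate 98 lo [-73.8 -37.3  66.3] hi [-45.2   3.2  81.3] [-55.2 -12.9  29.9  44.1  21.6]
side house 900 lo [-58.8 -38.2  55.3] hi [51.2 35.8 62.6] [ -4.5  -0.   83.2 117.7  90. ]
side bar 252 lo [-117.9  -30.4   36.1] hi [-75.9  29.7  46.9] [-96.6  -1.3  65.1  43.1  90. ]
[-59.9576623    1.43735319  28.75121768] [-0.00116281  0.78190178  0.6234     -0.00083362] [-5.42176424  1.34025346  0.62609996] 0.05243420937522299 61.373809576034546
```

{"op": "carry_out", "data": {"plan": [[[0.001,-0.0002,0,0,0,0,0],[0.002,-0.0005,0,0,0,0,0],[0.003,-0.0007,0,0,0,0,0],[0.003,-0.0007,0,0,0,0,0],[0.003,-0.0007,0,0,0,0,0]]]}}

```text
time_s: 6.38
eef_pos: [0.4937, 0.0324, 0.0287]
eef_rot: [-0.002, 0.782, 0.624, -0.002]
wrist_force: [-10.4, 0.5, 6.7]
opening: 0.049
grasp_force: 62.2
```

{"op": "carry_out", "data": {"plan": [[[0.0002,0.001,0,0,0,0,0],[0.0005,0.002,0,0,0,0,0],[0.0005,0.002,0,0,0,0,0],[0.0005,0.002,0,0,0,0,0],[0.0005,0.002,0,0,0,0,0]]]}}

```text
time_s: 6.8
eef_pos: [0.4938, 0.0327, 0.0288]
eef_rot: [-0.002, 0.782, 0.624, -0.003]
wrist_force: [-12.7, -5.5, 7.6]
opening: 0.049
grasp_force: 62.4
```

```bash
python3 -c "
from h import *
unit('g5')"
```

```text
top plate 8 lo [-62.  -37.5  68.5] hi [-55.4 -29.6  80.4] [-59.4 -33.2   5.8   8.2  55.3]
top house 20 lo [-61.6 -90.4  54.3] hi [ 55.4 -25.2  61.5] [  5.2 -41.4  44.6 133.5  62.7]
top bar 17 lo [-85.8 -29.6  36.1] hi [-76.4  28.2  44.6] [-80.2  -0.7  58.9   9.4  86.5]
side plate 100 lo [-71.2 -36.8  67.7] hi [-42.8   2.5  81.6] [-53.3 -12.8  28.6  44.1  19.6]
side house 898 lo [-56.9 -38.   55.2] hi [52.5 37.4 62.4] [ -3.2   1.4  84.5 117.2  89. ]
side bar 234 lo [-115.9  -29.8   36.1] hi [-76.1  30.8  46.8] [-95.8   0.1  65.1  41.4  90. ]
[-58.23597045   1.82230051  28.77809831] [-0.00151506  0.78174639  0.62358746 -0.00299335] [-12.43733105  -7.10448454   7.22953268] 0.0453514559460739 62.41059422492981
```

{"op": "carry_out", "data": {"plan": [[[0,0,0,0,0,0,0.2],[0,0,0,0,0,0,0.4],[0,0,0,0,0,0,0.4],[0,0,0.01,0,0,0,0.4],[0,0,0.03,0,0,0,0.4]]]}}

```text
time_s: 7.32
eef_pos: [0.4953, 0.0339, 0.0579]
eef_rot: [-0.002, 0.782, 0.623, -0.001]
wrist_force: [0.2, 0.3, -0.0]
opening: 0.402
grasp_force: 0.0
```

{"op": "carry_out", "data": {"plan": [[[0,0,0.03,0,0,0,0.4],[0,0,0.06,0,0,0,0.2],[0,0,0.09,0,0,0,0],[0,0,0.12,0,0,0,0],[0,0,0.146,0,0,0,0]]]}}

```text
time_s: 7.73
eef_pos: [0.4976, 0.0336, 0.2083]
eef_rot: [0.001, 0.782, 0.623, 0.001]
wrist_force: [1.6, 0.3, -0.1]
opening: 0.004
grasp_force: 0.0
```

{"op": "carry_out", "data": {"plan": [[[0.011,0.02,0,0,0,0,0],[0.022,0.04,0,0,0,0,0],[0.033,0.06,0,0,0,0,0],[0.044,0.08,0,0,0,0,0],[0.055,0.1,0,0,0,0,0]]]}}

```text
time_s: 8.15
eef_pos: [0.5527, 0.1348, 0.2062]
eef_rot: [0.0, 0.782, 0.623, 0.001]
wrist_force: [1.0, -0.9, -0.2]
opening: -0.001
grasp_force: 0.0
```

```bash
python3 -c "
from h import *
unit('h1')"
```

```text
top plate 67 lo [-62.7 -37.1  67.5] hi [-46.2  35.1  81.8] [-51.8  -0.6  75.6  22.8  89.3]
top house 723 lo [-51.5 -37.5  54.3] hi [52.6 35.7 62.7] [ -0.  -28.3 122.7 133.    1.3]
top bar 183 lo [-117.2  -29.5   36.2] hi [-76.2  28.4  46.7] [-96.5  -1.   62.1  42.3  89.5]
side plate 87 lo [-62.1 -36.6  67. ] hi [-53.9  35.9  81.1] [-58.   -1.1  74.9   8.9  89.8]
side house 956 lo [-59.7 -38.1  54.8] hi [52.9 37.2 62.6] [ -3.7   1.5 117.7  83.2   0.8]
side bar 253 lo [-116.1  -31.1   36.1] hi [-77.   29.8  47.2] [-96.1   0.1  41.5  64.5   1. ]
[-23.56136003 115.85680829 206.00567136] [2.05728381e-04 7.81113126e-01 6.24388396e-01 1.17188289e-03] [-0.34282679  0.19659742  0.64489471] 0.0038175629492659714 0.0
```

{"op": "carry_out", "data": {"plan": [[[0.009,0.018,0,0,0,0,0],[0.018,0.036,0,0,0,0,0],[0.027,0.054,0,0,0,0,0],[0.036,0.072,0,0,0,0,0],[0.045,0.09,0,0,0,0,0]]]}}

```text
time_s: 8.67
eef_pos: [0.5972, 0.2237, 0.2058]
eef_rot: [0.0, 0.782, 0.623, 0.0]
wrist_force: [0.9, -0.3, 1.0]
opening: 0.002
grasp_force: 0.0
```

{"op": "carry_out", "data": {"plan": [[[0,0,-0.03,0,0,0,0],[0,0,-0.06,0,0,0,0],[0,0,-0.09,0,0,0,0],[0,0,-0.12,0,0,0,0],[0,0,-0.136,0,0,0,0]]]}}

```text
time_s: 9.08
eef_pos: [0.5946, 0.2225, 0.0657]
eef_rot: [-0.001, 0.782, 0.623, -0.002]
wrist_force: [-0.9, 0.7, -1.0]
opening: -0.002
grasp_force: 0.0
```

Run:
```python
from h import *
c=camera("side"); cv2.imwrite("pics/v3.png",cv2.resize(c["pixels"][130:300,260:440,::-1],None,fx=3.5,fy=3.5,interpolation=2))
P=pts(c);Q=fix(P,F0)*1000
m=(abs(Q[...,0])<30)&(abs(Q[...,1]-205)<16)&(c["pixels"].sum(-1)<150)&(Q[...,2]>50)
print(np.percentile(Q[m],[0,1,5,99],axis=0).round()); o=get_obs(); print(fix(o["eef_pos"],F0)*1000,o["wrist_force"])
```

```text
[[-30. 189. 105.]
 [-30. 189. 114.]
 [-28. 190. 128.]
 [ 29. 219. 317.]]
[ -3.93842521 208.59877092  63.12043235] [-2.77903371 -1.46244616 -3.11697096]
```

View pics/v3.png

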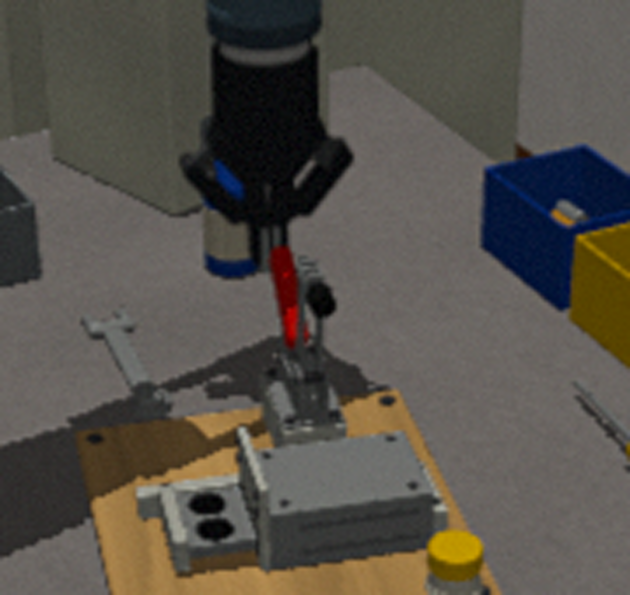

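The fingers (crop (262,265)) stand just behind the red grip's end at about z 105 mm, and the unit is seated with its slide out. Now I throw the handle.

{"op": "carry_out", "data": {"plan": [[[-0.0015,-0.0066,0.001,0,0,0,0],[-0.003,-0.0132,0.002,0,0,0,0],[-0.0045,-0.0198,0.005,0,0,0,0],[-0.006,-0.0264,0.01,0,0,0,0],[-0.0075,-0.033,0.015,0,0,0,0]]]}}

```text
time_s: 9.55
eef_pos: [0.5929, 0.2001, 0.0922]
eef_rot: [-0.003, 0.782, 0.624, 0.01]
wrist_force: [-7.4, 40.5, 26.4]
opening: 0.002
grasp_force: 18.8
```

{"op": "carry_out", "data": {"plan": [[[-0.0015,-0.0062,0.006,0,0,0,0],[-0.003,-0.0124,0.012,0,0,0,0],[-0.0043,-0.0187,0.018,0,0,0,0],[-0.0057,-0.025,0.024,0,0,0,0],[-0.0071,-0.0312,0.03,0,0,0,0]]]}}

```text
time_s: 9.97
eef_pos: [0.5825, 0.1579, 0.1153]
eef_rot: [0.001, 0.782, 0.623, 0.0]
wrist_force: [0.9, -0.3, -0.2]
opening: -0.004
grasp_force: 0.0
```

Run:
```python
from h import *
c=camera("side"); cv2.imwrite("pics/v4.png",cv2.resize(c["pixels"][130:300,260:440,::-1],None,fx=3.5,fy=3.5,interpolation=2))
o=get_obs(); print(fix(o["eef_pos"],F0)*1000,o["wrist_force"])
```

```text
[  0.87233118 142.84886427 116.17526484] [ 1.62207667 -0.99884662  0.17360959]
```

View pics/v4.png

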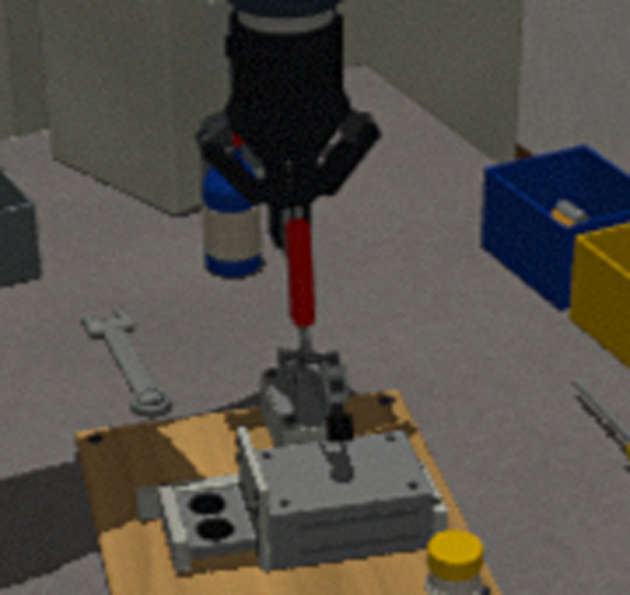

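The handle is now roughly upright (grip crop (300,270)), the pad is coming down over the unit, and force is back to zero. I continue more slowly.

{"op": "carry_out", "data": {"plan": [[[-0.0013,-0.0058,0.003,0,0,0,0],[-0.0027,-0.0117,0.006,0,0,0,0],[-0.0038,-0.0166,0.009,0,0,0,0],[-0.0049,-0.0214,0.011,0,0,0,0],[-0.006,-0.0263,0.012,0,0,0,0]]]}}

```text
time_s: 10.43
eef_pos: [0.5762, 0.1324, 0.126]
eef_rot: [-0.0, 0.782, 0.623, -0.0]
wrist_force: [-0.2, -0.7, -0.3]
opening: 0.0
grasp_force: 0.0
```

{"op": "carry_out", "data": {"plan": [[[-0.0007,-0.0029,0.001,0,0,0,0],[-0.0013,-0.0058,0.002,0,0,0,0],[-0.002,-0.0088,0.002,0,0,0,0],[-0.0027,-0.0117,0.002,0,0,0,0],[-0.0033,-0.0146,0.002,0,0,0,0]]]}}

```text
time_s: 10.85
eef_pos: [0.5736, 0.1193, 0.1288]
eef_rot: [-0.0, 0.782, 0.623, 0.001]
wrist_force: [-0.1, 6.4, 7.9]
opening: 0.002
grasp_force: 3.4
```

```bash
cat >> h.py <<'E'
def grip(tag):
    for n in("side","top"):
        c=camera(n); np.savez(f"{n}_{tag}.npz",**c); cv2.imwrite(f"pics/{n}_{tag}.png",c["pixels"][...,::-1])
        Q=fix(pts(c),F0)*1000; hsv=cv2.cvtColor(c["pixels"],cv2.COLOR_RGB2HSV)
        m=((hsv[...,0]<8)|(hsv[...,0]>172))&(hsv[...,1]>130)&(abs(Q[...,0])<25)&(Q[...,1]>0)&(Q[...,1]<220)&(Q[...,2]>70)
        p=Q[m]
        if len(p)<5: print(n,"no red"); continue
        hi=p[p[:,2]>np.percentile(p[:,2],85)].mean(0); lo=p[p[:,2]<np.percentile(p[:,2],15)].mean(0)
        print(n,"grip hi",hi.round(1),"lo",lo.round(1),"lean",np.degrees(np.arctan2(hi[1]-lo[1],hi[2]-lo[2])).round(1))
    o=get_obs(); print(fix(o["eef_pos"],F0)*1000,o["wrist_force"])
E
python3 -c "
from h import *
grip('c1')"
```

```text
side grip hi [  1.8  77.3 203.5] lo [ -0.2  83.4 129.7] lean -4.7
top grip hi [ -3.6  75.9 196.3] lo [ -7.4  89.3 132.9] lean -11.9
[  0.22896056 103.76042326 128.85925591] [0.60334725 5.04179707 4.06973257]
```

{"op": "carry_out", "data": {"plan": [[[-0.0005,-0.002,0,0,0,0,0],[-0.0009,-0.0039,0,0,0,0,0],[-0.0014,-0.0059,0,0,0,0,0],[-0.0018,-0.0078,0,0,0,0,0],[-0.0022,-0.0097,0,0,0,0,0]]]}}

```text
time_s: 11.37
eef_pos: [0.5708, 0.1085, 0.128]
eef_rot: [0.0, 0.782, 0.623, -0.0]
wrist_force: [1.7, 1.6, 2.8]
opening: -0.002
grasp_force: 1.8
```

{"op": "carry_out", "data": {"plan": [[[-0.0003,-0.0015,0,0,0,0,0],[-0.0007,-0.003,0,0,0,0,0],[-0.001,-0.0044,0,0,0,0,0],[-0.0013,-0.0058,0,0,0,0,0],[-0.0013,-0.0058,0,0,0,0,0]]]}}

```text
time_s: 11.78
eef_pos: [0.5704, 0.1063, 0.128]
eef_rot: [-0.002, 0.782, 0.623, 0.003]
wrist_force: [4.2, 14.6, 1.3]
opening: 0.001
grasp_force: 7.1
```

```bash
python3 -c "
from h import *
grip('c2')"
```

```text
side grip hi [  0.7  58.8 196. ] lo [  0.4  76.9 132.2] lean -15.8
top grip hi [ -1.3  60.8 195.5] lo [ -7.8  77.5 147.1] lean -19.0
[-7.69950846e-02  9.07023821e+01  1.28045938e+02] [ 4.10049422 13.74521897 -0.6845796 ]
```

{"op": "carry_out", "data": {"plan": [[[-0.0003,-0.0012,0,0,0,0,0],[-0.0006,-0.0024,0,0,0,0,0],[-0.0009,-0.0036,0,0,0,0,0],[-0.0009,-0.0036,0,0,0,0,0],[-0.0009,-0.0036,0,0,0,0,0]]]}}

```text
time_s: 12.3
eef_pos: [0.57, 0.1051, 0.128]
eef_rot: [-0.002, 0.782, 0.624, 0.005]
wrist_force: [7.6, 22.3, -1.5]
opening: 0.005
grasp_force: 10.4
```

```bash
python3 -c "
from h import *
grip('c3')"
```

```text
side grip hi [  0.6  58.  193.8] lo [1.00e-01 7.65e+01 1.33e+02] lean -16.9
top grip hi [ -2.2  58.2 198.1] lo [ -7.6  76.2 145.3] lean -18.8
[ -0.14298683  89.39825177 127.98263125] [ 8.23881794 22.76267806 -2.05301632]
```

Run:
```python
from h import *
for n in("side","top"):
    c=dict(np.load(f"{n}_c3.npz")); Q=fix(pts(c),F0)*1000; hsv=cv2.cvtColor(c["pixels"],cv2.COLOR_RGB2HSV)
    m=((hsv[...,0]<8)|(hsv[...,0]>172))&(hsv[...,1]>130)&(abs(Q[...,0])<25)&(Q[...,1]>0)&(Q[...,1]<220)&(Q[...,2]>70)
    p=Q[m]; l=cv2.fitLine(p[:,1:].astype(np.float32),cv2.DIST_HUBER,0,.01,.01).ravel(); print(n,len(p),l,np.degrees(np.arctan2(*l[:2])))
    for z in range(110,210,10):
        s=p[abs(p[:,2]-z)<5]; print(z,len(s),s[:,1].min().round() if len(s) else 0,s[:,1].mean().round(1) if len(s) else 0)
    if n=="side":
        cv2.imwrite("pics/v5.png",cv2.resize(c["pixels"][150:290,270:410,::-1],None,fx=4,fy=4,interpolation=2))
        m=(abs(Q[...,0])<14)&(Q[...,1]>-20)&(Q[...,1]<60)&(Q[...,2]>62)&(Q[...,2]<150); 
        for y in range(-20,60,10):
            s=Q[m&(abs(Q[...,1]-y)<5)]; print("bar y",y,len(s),np.percentile(s[:,2],[5,50,95]).round() if len(s) else 0)
```

```text
side 171 [  0.37512508  -0.92697424  63.05929    162.3203    ] 157.96796
110 0 0 0
120 0 0 0
130 15 74.0 77.5
140 18 70.0 74.1
150 24 62.0 67.2
160 19 58.0 63.6
170 21 54.0 59.2
180 23 49.0 56.7
190 43 46.0 54.8
200 8 55.0 59.4
bar y -20 1 [63. 63. 63.]
bar y -10 51 [ 63.  73. 100.]
bar y 0 97 [ 67.  94. 115.]
bar y 10 13 [ 75. 102. 111.]
bar y 20 8 [ 93.  99. 102.]
bar y 30 9 [ 63.  97. 103.]
bar y 40 15 [ 90.  98. 101.]
bar y 50 10 [87. 97. 99.]
top 41 [  0.37505236  -0.9270036   65.14489    178.89131   ] 157.97244
110 0 0 0
120 0 0 0
130 0 0 0
140 3 73.0 76.4
150 3 69.0 76.0
160 5 69.0 73.5
170 4 58.0 66.7
180 5 60.0 64.3
190 15 54.0 59.9
200 6 55.0 58.2
```

View pics/v5.png

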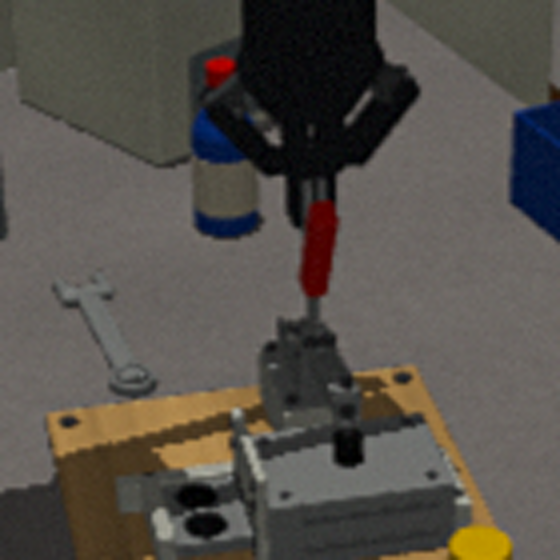

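Pad down on the unit (crop (348,445)), grip leaning 22°: about at dead centre, a few degrees short of clamped. I push a little higher up for more leverage.

{"op": "carry_out", "data": {"plan": [[[-0.0002,-0.001,0.006,0,0,0,0],[-0.0007,-0.003,0.01,0,0,0,0],[-0.0011,-0.005,0.01,0,0,0,0],[-0.0016,-0.007,0.01,0,0,0,0],[-0.002,-0.009,0.01,0,0,0,0]]]}}

```text
time_s: 12.82
eef_pos: [0.5671, 0.0983, 0.1375]
eef_rot: [-0.005, 0.782, 0.624, 0.005]
wrist_force: [7.3, 33.9, -4.5]
opening: 0.001
grasp_force: 14.8
```

```bash
cat >> h.py <<'E'
def lean():
    c=camera("side"); Q=fix(pts(c),F0)*1000; hsv=cv2.cvtColor(c["pixels"],cv2.COLOR_RGB2HSV)
    m=((hsv[...,0]<8)|(hsv[...,0]>172))&(hsv[...,1]>130)&(abs(Q[...,0])<25)&(Q[...,1]>0)&(Q[...,1]<220)&(Q[...,2]>70)
    p=Q[m]; l=cv2.fitLine(p[:,1:].astype(np.float32),cv2.DIST_HUBER,0,.01,.01).ravel(); l=l*np.sign(l[1])*[1,1,0,0]+l*[0,0,1,1]
    print("lean",np.degrees(np.arctan2(l[0],l[1])),"at",l[2:],"y@170",l[2]+(170-l[3])*l[0]/l[1])
    o=get_obs(); print(fix(o["eef_pos"],F0)*1000,o["wrist_force"])
E
python3 -c "
from h import *
lean()"
```

```text
lean -22.906307457535984 at [ 61.23169708 161.77000427] y@170 57.75414305708349
[ -1.44334312  82.31723192 137.48515733] [ 7.4341099  32.76698961 -2.53837792]
```

Force far above the 12 N needed suggests it is on its stop. I back off and check that it holds.

{"op": "carry_out", "data": {"plan": [[[0.0011,0.005,0,0,0,0,0],[0.0022,0.01,0,0,0,0,0],[0.0045,0.02,0.005,0,0,0,0],[0.0067,0.03,0.02,0,0,0,0],[0.009,0.04,0.04,0,0,0,0]]]}}

```text
time_s: 13.28
eef_pos: [0.5738, 0.1301, 0.176]
eef_rot: [-0.001, 0.782, 0.623, -0.002]
wrist_force: [0.9, 0.7, -0.9]
opening: 0.002
grasp_force: 0.0
```

{"op": "carry_out", "data": {"plan": [[[0,0,0.015,0,0,0,0],[0,0,0.03,0,0,0,0],[0,0,0.045,0,0,0,0],[0,0,0.06,0,0,0,0],[0,0,0.06,0,0,0,0]]]}}

```text
time_s: 13.7
eef_pos: [0.5771, 0.1299, 0.2411]
eef_rot: [0.002, 0.782, 0.623, 0.002]
wrist_force: [1.1, -0.3, 1.3]
opening: -0.001
grasp_force: 0.0
```

```bash
python3 -c "
from h import *
lean(); unit('c4')
c=dict(np.load('side_c4.npz')); cv2.imwrite('pics/v6.png',cv2.resize(c['pixels'][150:290,270:410,::-1],None,fx=4,fy=4,interpolation=2))"
```

```text
lean -18.586465665792247 at [ 66.65022278 161.11094666] y@170 63.66106320858135
[  0.61075172 115.0235611  239.26193364] [-0.38558699 -0.20532328 -0.33532353]
top plate 70 lo [-62.7 -37.   66.4] hi [-47.4  35.   81.4] [-53.5  -0.1  19.2  76.4   1. ]
top house 643 lo [-60.  -37.3  54.3] hi [52.9 35.7 62.8] [  1.2 -20.6 116.  127.9  89.8]
top bar 159 lo [-117.   -28.1   36.3] hi [-76.8  28.7  46.8] [-96.4  -0.2  60.6  42.7  89.2]
side plate 89 lo [-62.  -37.6  67.4] hi [-53.9  34.2  81.3] [-58.1  -1.3  73.6   8.5  90. ]
side house 870 lo [-59.8 -38.4  55. ] hi [52.7 36.8 62.6] [-3.200e+00 -1.000e-01  1.193e+02  8.260e+01  1.800e+00]
side bar 240 lo [-116.2  -30.9   36.1] hi [-76.1  29.5  46.8] [-95.7  -0.8  41.4  65.6   0. ]
[ -0.78040235 114.75847295 236.76853904] [-2.77457695e-04  7.82139132e-01  6.23103306e-01 -7.56340317e-04] [-0.21096896 -0.29462549  0.21646475] -0.0014621140784555188 0.0
```

View pics/v6.png

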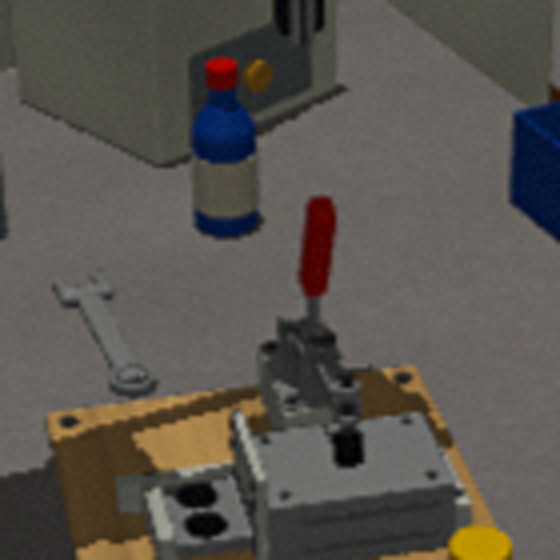

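The grip (top at crop (321,197)) stands on its own and the pad rests on the unit at (348,445). The lean is hard to read from this side, so I check it from the top view.

Run:
```python
from h import *
def proj(c,f):
    o,a=F0; cs,s=np.cos(a),np.sin(a); w=np.array([o[0]+cs*f[0]-s*f[1],o[1]+s*f[0]+cs*f[1],f[2],1.])
    p=np.linalg.inv(c["cam_to_world"])@w; K=c["camera_matrix"]; return np.round([K[0,0]*p[0]/-p[2]+K[0,2],-K[1,1]*p[1]/-p[2]+K[1,2]],1)
for n in("top","side"):
    for t in("c3","c4"):
        c=dict(np.load(f"{n}_{t}.npz")); hsv=cv2.cvtColor(c["pixels"],cv2.COLOR_RGB2HSV)
        Q=fix(pts(c),F0)*1000
        m=((hsv[...,0]<8)|(hsv[...,0]>172))&(hsv[...,1]>130)&(abs(Q[...,0])<25)&(Q[...,1]>0)&(Q[...,1]<220)&(Q[...,2]>70)
        v,u=np.where(m); 
        if len(v): print(n,t,len(v),"u",u.min(),u.max(),"v",v.min(),v.max(), "at vmin u",u[v==v.min()].mean(),"at umax v",v[u==u.max()].mean())
        p=Q[m]
        if len(p): print("  y-z of top 20%:",np.median(p[p[:,2]>np.percentile(p[:,2],80)],0).round(1))
    for L in(26,22,18):   # rotate grip end about clamped pivot (0,68,95)
        d=np.radians(26-L); e=np.array([53-68,191-95]); e=np.array([np.cos(d)*e[0]+np.sin(d)*e[1],-np.sin(d)*e[0]+np.cos(d)*e[1]])+[68,95]
        nrm=np.array([-np.cos(np.radians(L)),-np.sin(np.radians(L))])*10
        print(" ",n,L,e.round(1),proj(c,np.array([0,*e])/1000),"inner corner",proj(c,np.array([0,*(e+nrm)])/1000),"outer",proj(c,np.array([0,*(e-nrm)])/1000))
```

```text
top c3 41 u 296 305 v 212 219 at vmin u 304.0 at umax v 215.0
  y-z of top 20%: [ -1.7  59.1 197. ]
top c4 23 u 302 306 v 212 217 at vmin u 303.5 at umax v 214.5
  y-z of top 20%: [  3.1  61.2 196.4]
  top 26 [ 53. 191.] [306.  214.3] inner corner [309.3 215.4] outer [302.7 213.3]
  top 22 [ 59.7 191.8] [303.5 213.8] inner corner [307.  214.8] outer [300.1 212.7]
  top 18 [ 66.5 192.2] [301.1 213.2] inner corner [304.6 214.2] outer [297.6 212.2]
side c3 171 u 345 354 v 200 223 at vmin u 350.5 at umax v 205.0
  y-z of top 20%: [  0.4  56.4 192.9]
side c4 169 u 345 353 v 199 223 at vmin u 350.0 at umax v 205.0
  y-z of top 20%: [  1.3  59.8 193.3]
  side 26 [ 53. 191.] [350.2 203.9] inner corner [351.2 207.4] outer [349.3 200.4]
  side 22 [ 59.7 191.8] [349.6 202.2] inner corner [350.5 205.6] outer [348.6 198.9]
  side 18 [ 66.5 192.2] [348.9 200.7] inner corner [349.8 203.8] outer [347.9 197.7]
```

{"op": "carry_out", "data": {"plan": [[[0.004,0.016,0,0,0,0,0],[0.008,0.033,0,0,0,0,0],[0.012,0.05,0,0,0,0,0],[0.015,0.066,0,0,0,0,0],[0.018,0.08,0,0,0,0,0]]]}}

```text
time_s: 14.27
eef_pos: [0.5928, 0.211, 0.2359]
eef_rot: [-0.001, 0.782, 0.623, -0.001]
wrist_force: [1.1, -0.2, 0.8]
opening: 0.001
grasp_force: 0.0
```

```bash
cat >> h.py <<'E'
def proj(c,f):
    o,a=F0; cs,s=np.cos(a),np.sin(a); w=np.array([o[0]+cs*f[0]-s*f[1],o[1]+s*f[0]+cs*f[1],f[2],1.])
    p=np.linalg.inv(c["cam_to_world"])@w; K=c["camera_matrix"]; return np.array([K[0,0]*p[0]/-p[2]+K[0,2],-K[1,1]*p[1]/-p[2]+K[1,2]])
def redmask(c,grow=25):
    Q=fix(pts(c),F0)*1000; hsv=cv2.cvtColor(c["pixels"],cv2.COLOR_RGB2HSV)
    return ((hsv[...,0]<8)|(hsv[...,0]>172))&(hsv[...,1]>110)&(abs(Q[...,0])<grow)&(Q[...,1]>0)&(Q[...,1]<220)&(Q[...,2]>70)
def gripquad(c,end,L):
    L=np.radians(L); end=np.array(end,float); ax=np.array([-np.sin(L),np.cos(L)]); n=np.array([np.cos(L),np.sin(L)])*10
    cs=[end+n,end-n,end-76*ax+n,end-76*ax-n]
    return np.array([proj(c,np.array([x,*p])/1000) for p in cs for x in(-8,8)])
E
python3 - <<'E'
from h import *
for n in("top","side"):
    c0=dict(np.load(n+"0.npz")); v,u=np.where(redmask(c0)); q=gripquad(c0,(182,130),-52); print(n,"open   meas",u.min(),u.max(),v.min(),v.max(),"pred",q.min(0).round(1),q.max(0).round(1))
    c=camera(n); np.savez(n+"_c5.npz",**c); v,u=np.where(redmask(c)); print(n,"now    meas",u.min(),u.max(),v.min(),v.max(), "cen",u.mean().round(1),v.mean().round(1))
    for L in(26,22,18):
        d=np.radians(26-L); e=np.array([-15,96.]); e=np.array([np.cos(d)*e[0]+np.sin(d)*e[1],-np.sin(d)*e[0]+np.cos(d)*e[1]])+[68,95]
        q=gripquad(c,e,L); print("   pred",L,q.min(0).round(1),q.max(0).round(1),q.mean(0).round(1))
E
```

```text
top open   meas 261 284 208 219 pred [259.  206.6] [286.1 220.3]
top now    meas 292 306 211 219 cen 299.1 215.5
   pred 26 [291.2 210.4] [310.  220.9] [300.5 215.8]
   pred 22 [290.5 209.9] [307.6 220.8] [299.  215.4]
   pred 18 [289.8 209.4] [305.2 220.8] [297.4 215.2]
side open   meas 337 354 200 229 pred [335.1 199.7] [347.8 231.3]
side now    meas 343 353 100 223 cen 348.9 210.5
   pred 26 [343.1 200. ] [354.6 226.6] [348.7 213.3]
   pred 22 [342.9 198.5] [353.9 226.5] [348.3 212.5]
   pred 18 [342.7 197.3] [353.3 226.5] [347.9 211.9]
```

The push history settles it. Force peaked at about 8 N, fell to under 2 N (the snap), then rose steeply as against a stop, and the handle held by itself when released. Next is the coin slide.

{"op": "carry_out", "data": {"plan": [[[-0.019,-0.016,0,0,0,0,0],[-0.038,-0.032,0,0,0,0,0],[-0.057,-0.048,0,0,0,0,0],[-0.076,-0.064,0,0,0,0,0],[-0.095,-0.08,0,0,0,0,0]]]}}

```text
time_s: 14.78
eef_pos: [0.4971, 0.129, 0.237]
eef_rot: [-0.0, 0.782, 0.623, -0.001]
wrist_force: [0.5, 0.3, 0.4]
opening: -0.002
grasp_force: 0.0
```

{"op": "carry_out", "data": {"plan": [[[-0.019,-0.016,0,0,0,0,0],[-0.038,-0.032,0,0,0,0,0],[-0.057,-0.048,0,0,0,0,0],[-0.076,-0.064,0,0,0,0,0],[-0.094,-0.08,0,0,0,0,0]]]}}

```text
time_s: 15.2
eef_pos: [0.4029, 0.0492, 0.2372]
eef_rot: [-0.0, 0.782, 0.623, -0.001]
wrist_force: [0.2, -0.6, 0.2]
opening: -0.001
grasp_force: 0.0
```

{"op": "carry_out", "data": {"plan": [[[0,0,-0.03,0,0,0,0],[0,0,-0.06,0,0,0,0],[0,0,-0.09,0,0,0,0],[0,0,-0.12,0,0,0,0],[0,0,-0.15,0,0,0,0]]]}}

```text
time_s: 15.62
eef_pos: [0.4039, 0.0497, 0.0864]
eef_rot: [0.0, 0.782, 0.623, -0.0]
wrist_force: [0.2, 0.2, 0.2]
opening: -0.003
grasp_force: 0.0
```

{"op": "carry_out", "data": {"plan": [[[0,0,-0.02,0,0,0,0],[0,0,-0.04,0,0,0,0],[0,0,-0.06,0,0,0,0],[0,0,-0.07,0,0,0,0],[0,0,-0.07,0,0,0,0]]]}}

```text
time_s: 16.03
eef_pos: [0.4016, 0.0502, 0.0153]
eef_rot: [-0.002, 0.782, 0.623, -0.002]
wrist_force: [-0.4, 0.2, -0.5]
opening: 0.002
grasp_force: 0.0
```

Run:
```python
from h import *
unit('s1')
c=dict(np.load('side_s1.npz')); cv2.imwrite('pics/v7.png',cv2.resize(c['pixels'][170:320,250:420,::-1],None,fx=4,fy=4,interpolation=2))
Q=fix(pts(c),F0)*1000
m=(abs(Q[...,0]+150)<14)&(abs(Q[...,1])<16)&(c["pixels"].sum(-1)<150)&(Q[...,2]>20); print(np.percentile(Q[m],[0,1,5,99],axis=0).round())
```

```text
top plate 43 lo [-60.8 -35.5  68.4] hi [-46.3  35.8  80.9] [-52.1  -0.   15.9  75.3   1.8]
top house 639 lo [-50.3 -37.2  54.4] hi [52.7 35.7 62.7] [ -1.5 -17.  119.4 113.1  82.4]
side plate 159 lo [-162.9  -36.7   66.4] hi [-54.5  35.1  81.5] [-108.8   -3.2  109.    78.2    1.6]
side house 905 lo [-146.5  -38.5   54.7] hi [52.7 36.8 62.6] [-52.8  -1.6 216.7  81.1   1.6]
side bar 250 lo [-116.1  -30.5   36.2] hi [-76.1  29.2  46.3] [-95.8  -0.8  66.4  41.3  89.4]
[-149.73701902   -1.34768479   17.64594864] [-4.62689307e-04  7.82116035e-01  6.23132379e-01 -5.76247083e-04] [ 0.10638147 -0.8029447  -0.14205939] -0.001569404626537175 0.0
[[-164.  -16.   51.]
 [-164.  -16.   59.]
 [-162.  -15.   64.]
 [-136.    7.  166.]]
```

View pics/v7.png

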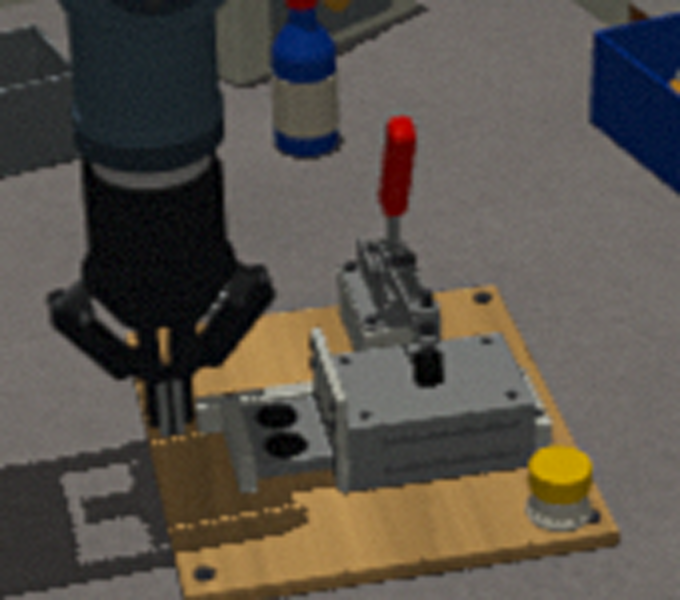

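The pad is on the unit, the slide is out, and the shut fingers at crop (172,430) stand ahead of the push bar with their tips at about z 51 mm. I lower 23 mm and push.

{"op": "carry_out", "data": {"plan": [[[0,0,-0.01,0,0,0,0],[0,0,-0.02,0,0,0,0],[0,0,-0.023,0,0,0,0],[0.004,-0.001,-0.023,0,0,0,0],[0.01,-0.0023,-0.023,0,0,0,0]]]}}

```text
time_s: 16.55
eef_pos: [0.415, 0.0479, -0.0045]
eef_rot: [0.0, 0.782, 0.623, 0.0]
wrist_force: [0.4, 0.0, 0.7]
opening: 0.001
grasp_force: 0.0
```

{"op": "carry_out", "data": {"plan": [[[0.006,-0.0014,0,0,0,0,0],[0.012,-0.0027,0,0,0,0,0],[0.018,-0.0041,0,0,0,0,0],[0.024,-0.0055,0,0,0,0,0],[0.03,-0.0069,0,0,0,0,0]]]}}

```text
time_s: 16.97
eef_pos: [0.4441, 0.0412, -0.0052]
eef_rot: [-0.001, 0.782, 0.623, -0.001]
wrist_force: [-6.7, -0.1, 5.9]
opening: -0.004
grasp_force: 3.3
```

{"op": "carry_out", "data": {"plan": [[[0.003,-0.0007,0,0,0,0,0],[0.006,-0.0014,0,0,0,0,0],[0.009,-0.0021,0,0,0,0,0],[0.011,-0.0025,0,0,0,0,0],[0.011,-0.0025,0,0,0,0,0]]]}}

```text
time_s: 17.38
eef_pos: [0.4549, 0.0388, -0.0052]
eef_rot: [-0.001, 0.782, 0.623, -0.001]
wrist_force: [-7.8, 1.2, 7.1]
opening: 0.005
grasp_force: 3.5
```

```bash
python3 -c "
from h import *
unit('s2')"
```

```text
top house 300 lo [  4.3 -37.3  54.3] hi [53.  35.4 62.8] [12.1 -0.5 75.7 85.3 89.9]
side plate 166 lo [-124.5  -36.9   66.8] hi [-54.6   7.   81.6] [-86.4  -7.7  38.9  78.9  69.9]
side house 899 lo [-100.1  -38.1   54.7] hi [52.7 36.6 62.6] [-27.4   0.4  82.  165.8  89.8]
side bar 101 lo [-109.9  -32.2   36.7] hi [-75.6  16.1  47.7] [-92.7  -4.9  34.7  61.7   0.2]
[-97.95285156  -0.93589657  -5.30656716] [-0.00120731  0.7819466   0.62334334 -0.00106786] [-6.08437714  1.30177745  5.93988529] -0.003717407533417174 3.5191702865995467
```

{"op": "carry_out", "data": {"plan": [[[0.002,-0.0005,0,0,0,0,0],[0.004,-0.0009,0,0,0,0,0],[0.006,-0.0014,0,0,0,0,0],[0.007,-0.0016,0,0,0,0,0],[0.007,-0.0016,0,0,0,0,0]]]}}

```text
time_s: 17.9
eef_pos: [0.4557, 0.0386, -0.0061]
eef_rot: [-0.006, 0.782, 0.624, -0.005]
wrist_force: [-25.7, 4.9, 24.9]
opening: 0.002
grasp_force: 12.4
```

{"op": "carry_out", "data": {"plan": [[[0.001,-0.0002,0,0,0,0,0],[0.002,-0.0004,0,0,0,0,0],[0.003,-0.0007,0,0,0,0,0],[0.003,-0.0007,0,0,0,0,0],[0.003,-0.0007,0,0,0,0,0]]]}}

```text
time_s: 18.32
eef_pos: [0.4554, 0.0387, -0.0064]
eef_rot: [-0.008, 0.782, 0.624, -0.007]
wrist_force: [-36.6, 5.1, 36.9]
opening: -0.002
grasp_force: 13.2
```

It is on its end stop: force rose steeply with no further travel. I retreat and check.

{"op": "carry_out", "data": {"plan": [[[-0.01,0.0023,0,0,0,0,0],[-0.025,0.0057,0,0,0,0,0],[-0.04,0.0091,0,0,0,0,0],[-0.055,0.0126,0,0,0,0,0],[-0.07,0.016,0,0,0,0,0]]]}}

```text
time_s: 18.73
eef_pos: [0.396, 0.0522, -0.0049]
eef_rot: [0.0, 0.782, 0.623, 0.0]
wrist_force: [-0.2, 0.0, 0.0]
opening: -0.001
grasp_force: 0.0
```

{"op": "carry_out", "data": {"plan": [[[0,0,0.02,0,0,0,0],[0,0,0.05,0,0,0,0],[0,0,0.08,0,0,0,0],[0,0,0.11,0,0,0,0],[0,0,0.14,0,0,0,0]]]}}

```text
time_s: 19.15
eef_pos: [0.3963, 0.0521, 0.1369]
eef_rot: [0.001, 0.782, 0.623, 0.001]
wrist_force: [1.3, 0.2, -0.5]
opening: -0.001
grasp_force: 0.0
```

{"op": "carry_out", "data": {"plan": [[[0,0,0.02,0,0,0,0],[0,0,0.05,0,0,0,0],[0,0,0.08,0,0,0,0],[0,0,0.1,0,0,0,0],[0,0,0.1,0,0,0,0]]]}}

```text
time_s: 19.57
eef_pos: [0.3992, 0.0517, 0.2404]
eef_rot: [0.004, 0.782, 0.623, 0.003]
wrist_force: [0.3, -0.8, 0.8]
opening: 0.0
grasp_force: 0.0
```

Run:
```python
from h import *
unit('s3')
c=dict(np.load('side_s3.npz')); cv2.imwrite('pics/v8.png',cv2.resize(c['pixels'][170:320,250:420,::-1],None,fx=4,fy=4,interpolation=2))
for n in("top","side"):
    c=dict(np.load(n+"_s3.npz")); v,u=np.where(redmask(c)); print(n,"meas",u.min(),u.max(),v.min(),v.max(), "cen",u.mean().round(1),v.mean().round(1))
```

```text
top house 390 lo [-15.6 -36.7  54.5] hi [53.6 35.4 62.8] [ 6.1 -0.7 76.  97.7 88.2]
side plate 88 lo [-61.9 -37.7  67.3] hi [-54.   33.9  81.7] [-58.3  -0.1   8.9  78.8   0.7]
side house 868 lo [-59.4 -37.5  54.9] hi [53.1 36.8 62.5] [ -3.5   1.2 117.9  80.9   0.5]
side bar 241 lo [-115.9  -29.1   36.1] hi [-75.8  30.6  47. ] [-95.9  -0.   41.1  63.2   0. ]
[-157.25517958   -0.97305747  235.86647907] [0.00114719 0.78202734 0.62324226 0.00100313] [ 0.22535722 -0.11606959 -1.12620882] -0.0020739073144567252 0.0
top meas 292 306 211 219 cen 299.1 215.5
side meas 345 353 199 223 cen 348.9 211.1
```

View pics/v8.png

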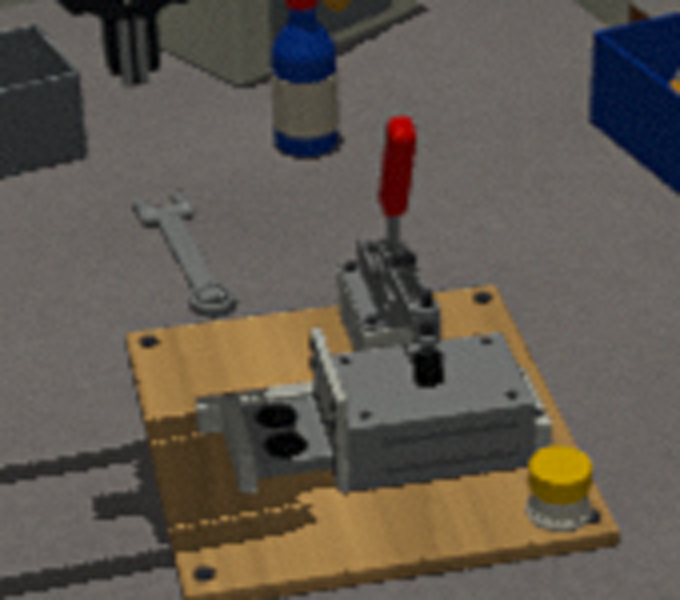

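The slide is back out and the unit is seated and clamped (pad at crop (428,365)). Next I open the clamp from the -y side.

{"op": "carry_out", "data": {"plan": [[[0.032,-0.0033,0,0,0,0,0],[0.064,-0.0066,0,0,0,0,0],[0.096,-0.01,0,0,0,0,0],[0.128,-0.0133,0,0,0,0,0],[0.157,-0.0166,0,0,0,0,0]]]}}

```text
time_s: 20.08
eef_pos: [0.5536, 0.0355, 0.2326]
eef_rot: [-0.001, 0.782, 0.623, -0.001]
wrist_force: [-0.3, -0.2, -0.2]
opening: -0.002
grasp_force: 0.0
```

{"op": "carry_out", "data": {"plan": [[[0,0,-0.02,0,0,0,0],[0,0,-0.05,0,0,0,0],[0,0,-0.08,0,0,0,0],[0,0,-0.105,0,0,0,0],[0,0,-0.105,0,0,0,0]]]}}

```text
time_s: 20.5
eef_pos: [0.5473, 0.0363, 0.1223]
eef_rot: [-0.005, 0.782, 0.623, -0.004]
wrist_force: [-2.2, 0.6, -0.4]
opening: -0.003
grasp_force: 0.0
```

{"op": "carry_out", "data": {"plan": [[[0.001,0.0044,0,0,0,0,0],[0.002,0.0088,0,0,0,0,0],[0.003,0.0132,0,0,0,0,0],[0.004,0.0175,0,0,0,0,0],[0.0049,0.0214,0,0,0,0,0]]]}}

```text
time_s: 20.92
eef_pos: [0.5586, 0.0576, 0.1316]
eef_rot: [0.001, 0.782, 0.623, 0.001]
wrist_force: [0.2, -2.0, 1.6]
opening: -0.002
grasp_force: 1.2
```

```bash
python3 -c "
from h import *
grip('o1')"
```

```text
side grip hi [ -7.2  36.8 193.9] lo [  2.   80.4 126.7] lean -33.0
top grip hi [ -5.8  77.7 172.2] lo [ -5.7  88.4 135.6] lean -16.2
[ -1.08722545  40.64697788 130.95982478] [0.04350548 0.17426568 0.03242435]
```

{"op": "carry_out", "data": {"plan": [[[0.0004,0.002,0,0,0,0,0],[0.0009,0.0039,0,0,0,0,0],[0.0013,0.0058,0,0,0,0,0],[0.0018,0.0078,0,0,0,0,0],[0.0022,0.0097,0,0,0,0,0]]]}}

```text
time_s: 21.43
eef_pos: [0.5596, 0.067, 0.1298]
eef_rot: [-0.0, 0.782, 0.623, -0.0]
wrist_force: [-0.3, -0.3, 0.0]
opening: -0.0
grasp_force: 0.0
```

{"op": "carry_out", "data": {"plan": [[[0.0013,0.0058,0,0,0,0,0],[0.0027,0.0117,0,0,0,0,0],[0.004,0.0175,0,0,0,0,0],[0.0054,0.0234,0,0,0,0,0],[0.0067,0.0292,0,0,0,0,0]]]}}

```text
time_s: 21.85
eef_pos: [0.5665, 0.0967, 0.1298]
eef_rot: [0.0, 0.782, 0.623, -0.0]
wrist_force: [-0.5, 0.2, -0.5]
opening: -0.001
grasp_force: 0.3
```

```bash
python3 -c "
from h import *
grip('o2')"
```

```text
side grip hi [ -2.2  90.3 155.9] lo [  0.6  94.1 121.2] lean -6.4
top no red
[ -1.83849083  80.86109433 129.84072898] [ 0.25870316 -0.3703049   0.16115406]
```

{"op": "carry_out", "data": {"plan": [[[0.0013,0.0058,-0.003,0,0,0,0],[0.0027,0.0117,-0.006,0,0,0,0],[0.004,0.0175,-0.009,0,0,0,0],[0.0054,0.0234,-0.011,0,0,0,0],[0.0067,0.0292,-0.014,0,0,0,0]]]}}

```text
time_s: 22.37
eef_pos: [0.573, 0.1258, 0.1155]
eef_rot: [-0.0, 0.782, 0.623, -0.0]
wrist_force: [-0.0, -0.4, -0.8]
opening: -0.003
grasp_force: 0.3
```

{"op": "carry_out", "data": {"plan": [[[0.0013,0.0058,-0.005,0,0,0,0],[0.0027,0.0117,-0.01,0,0,0,0],[0.0043,0.0187,-0.016,0,0,0,0],[0.0059,0.0257,-0.022,0,0,0,0],[0.0075,0.0331,-0.027,0,0,0,0]]]}}

```text
time_s: 22.78
eef_pos: [0.5804, 0.159, 0.0878]
eef_rot: [-0.0, 0.782, 0.623, -0.0]
wrist_force: [-0.5, 0.0, -0.6]
opening: -0.0
grasp_force: 0.2
```

Run:
```python
from h import *
grip('o3')
c=dict(np.load('side_o3.npz')); cv2.imwrite('pics/v9.png',cv2.resize(c['pixels'][150:300,250:420,::-1],None,fx=4,fy=4,interpolation=2))
```

```text
side grip hi [ -2.3 133.  139.3] lo [ -0.5 122.4  93. ] lean 12.9
top grip hi [  1.5 130.9 108.3] lo [ -7.  131.9  88.9] lean -2.9
[ -2.81853173 144.6476842   87.39657451] [-0.29315473 -0.61652365 -0.03749809]
```

View pics/v9.png

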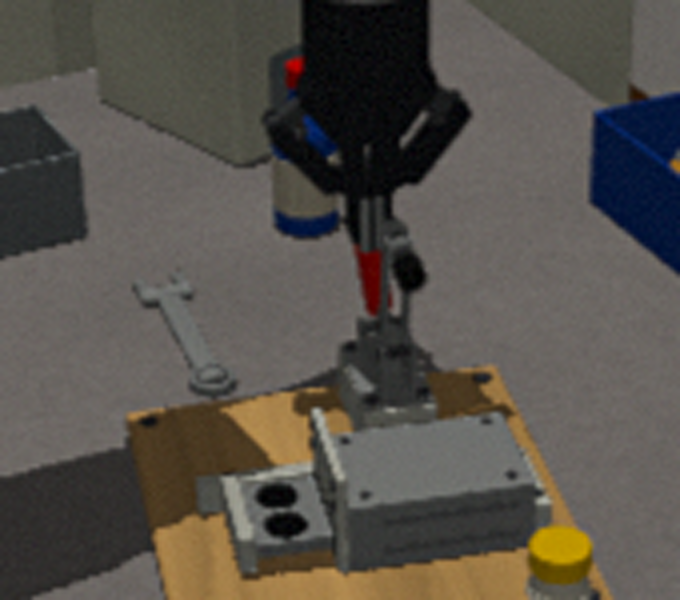

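The bar is upright (pad at crop (408,270)) and the handle lies back. One more small push, then I lift off and compare with the start.

{"op": "carry_out", "data": {"plan": [[[0.0007,0.003,-0.002,0,0,0,0],[0.0013,0.0058,-0.004,0,0,0,0],[0.0018,0.0078,-0.006,0,0,0,0],[0.0018,0.0078,-0.006,0,0,0,0],[0.0018,0.0078,-0.006,0,0,0,0]]]}}

```text
time_s: 23.3
eef_pos: [0.5823, 0.1644, 0.0836]
eef_rot: [0.001, 0.782, 0.623, -0.001]
wrist_force: [-3.9, -7.4, 4.7]
opening: 0.004
grasp_force: 4.5
```

{"op": "carry_out", "data": {"plan": [[[0,0,0.03,0,0,0,0],[0,0,0.06,0,0,0,0],[0,0,0.09,0,0,0,0],[0,0,0.12,0,0,0,0],[0,0,0.15,0,0,0,0]]]}}

```text
time_s: 23.72
eef_pos: [0.5824, 0.1661, 0.2347]
eef_rot: [0.0, 0.782, 0.623, 0.0]
wrist_force: [0.2, -0.7, -0.3]
opening: 0.003
grasp_force: 0.0
```

{"op": "carry_out", "data": {"plan": [[[-0.025,-0.02,0,0,0,0,0],[-0.05,-0.04,0,0,0,0,0],[-0.075,-0.06,0,0,0,0,0],[-0.1,-0.08,0,0,0,0,0],[-0.12,-0.1,0,0,0,0,0.2]]]}}

```text
time_s: 24.13
eef_pos: [0.4608, 0.0656, 0.233]
eef_rot: [0.0, 0.782, 0.623, 0.0]
wrist_force: [1.2, 0.1, 0.4]
opening: 0.125
grasp_force: 0.0
```

Run:
```python
from h import *
unit('o4')
for n in("top","side"):
    for t in("0","_o4"):
        c=dict(np.load(n+t+".npz")); v,u=np.where(redmask(c)); print(n,t,"red",u.min(),u.max(),v.min(),v.max())
        Q=fix(pts(c),F0)*1000; p=Q[(Q[...,2]>125)&(abs(Q[...,0])<25)&(Q[...,1]>30)&(Q[...,1]<115)&(Q[...,2]<185)]; print("  bar",len(p),np.percentile(p,3,0).round(1) if len(p) else 0,np.percentile(p,97,0).round(1) if len(p) else 0)
```

```text
top plate 12 lo [-61.4 -38.1  66.1] hi [-53.1   1.7  81.6] [-56.7 -18.   40.6   9.2  89.7]
top house 106 lo [-61.5 -38.6  54.1] hi [54.   8.8 62.8] [ -4.2 -36.3 117.3  90.8   1.8]
top bar 88 lo [-117.1   -5.5   36.3] hi [-76.6  27.8  46.9] [-96.4  11.1  41.6  35.2   0.3]
side plate 89 lo [-61.8 -37.2  66.5] hi [-54.1  32.9  81.7] [-58.1  -3.6   8.3  76.7   0. ]
side house 945 lo [-59.8 -37.6  54.9] hi [52.8 36.3 62.4] [ -3.3   0.4 118.2  82.1   1.2]
side bar 239 lo [-116.   -30.6   36.1] hi [-76.1  29.4  46.8] [-96.1  -0.4  41.2  63.6   0.6]
[-97.95622881  25.27764341 233.14020694] [ 3.26209730e-04  7.82773888e-01  6.22306127e-01 -1.33674921e-04] [-0.04860089  0.00845598  0.21842986] 0.19910458214120347 0.0
top 0 red 261 284 208 219
  bar 117 [ -8.7  42.5 135.5] [  6.3  95.6 173.5]
top _o4 red 261 269 208 214
  bar 0 0 0
side 0 red 337 354 200 229
  bar 153 [ -7.4  40.9 128.3] [  8.4  89.3 172.1]
side _o4 red 337 354 200 229
  bar 152 [ -7.3  42.1 128.2] [  8.4  89.5 172.1]
```

Fully open, matching the start. Now I grip the plate and draw the unit back.

{"op": "carry_out", "data": {"plan": [[[0.007,-0.007,0,0,0,0,0.4],[0.014,-0.014,0,0,0,0,0.4],[0.022,-0.022,0,0,0,0,0.4],[0.033,-0.034,0,0,0,0,0.4],[0.033,-0.034,-0.02,0,0,0,0.4]]]}}

```text
time_s: 24.65
eef_pos: [0.5008, 0.0294, 0.2162]
eef_rot: [0.003, 0.782, 0.623, 0.002]
wrist_force: [-0.1, -0.4, 1.5]
opening: 0.4
grasp_force: 0.0
```

{"op": "carry_out", "data": {"plan": [[[0,0,-0.03,0,0,0,0.4],[0,0,-0.06,0,0,0,0.4],[0,0,-0.09,0,0,0,0.4],[0,0,-0.12,0,0,0,0.4],[0,0,-0.14,0,0,0,0.4]]]}}

```text
time_s: 25.07
eef_pos: [0.4949, 0.0316, 0.0694]
eef_rot: [-0.001, 0.782, 0.623, -0.001]
wrist_force: [-0.1, -0.1, 0.4]
opening: 0.4
grasp_force: 0.0
```

{"op": "carry_out", "data": {"plan": [[[0,0,0,0,0,0,0.4],[0,0,-0.01,0,0,0,0.4],[0,0,-0.02,0,0,0,0.4],[0,0,-0.03,0,0,0,0.4],[0,0,-0.04,0,0,0,0.4]]]}}

```text
time_s: 25.48
eef_pos: [0.4965, 0.0319, 0.0329]
eef_rot: [0.001, 0.782, 0.623, 0.001]
wrist_force: [0.3, 0.2, 0.2]
opening: 0.4
grasp_force: 0.0
```

```bash
python3 -c "
from h import *
o=get_obs(); print(fix(o['eef_pos'],F0)*1000,o['wrist_force'],o['opening'])"
```

```text
[-55.49962273   1.61572171  32.90486093] [0.32136966 0.18200326 0.15326151] 0.4001139893529338
```

{"op": "carry_out", "data": {"plan": [[[-0.002,0,-0.003,0,0,0,0.4],[-0.002,0,-0.003,0,0,0,0.2],[-0.002,0,-0.003,0,0,0,0],[-0.002,0,-0.003,0,0,0,0],[-0.002,0,-0.003,0,0,0,0]]]}}

```text
time_s: 25.9
eef_pos: [0.4938, 0.032, 0.0304]
eef_rot: [0.0, 0.782, 0.623, 0.0]
wrist_force: [0.8, -0.2, -0.7]
opening: 0.055
grasp_force: 61.3
```

{"op": "carry_out", "data": {"plan": [[[0,0,0,0,0,0,0],[-0.004,0.0005,0,0,0,0,0],[-0.01,0.0015,0,0,0,0,0],[-0.018,0.003,0,0,0,0,0],[-0.026,0.0045,0,0,0,0,0]]]}}

```text
time_s: 26.32
eef_pos: [0.4677, 0.0365, 0.0304]
eef_rot: [0.001, 0.782, 0.623, 0.001]
wrist_force: [4.5, -0.8, 0.0]
opening: 0.047
grasp_force: 61.4
```

{"op": "carry_out", "data": {"plan": [[[-0.008,0.0016,0,0,0,0,0],[-0.016,0.0032,0,0,0,0,0],[-0.024,0.0048,0,0,0,0,0],[-0.032,0.0064,0,0,0,0,0],[-0.04,0.008,0,0,0,0,0]]]}}

```text
time_s: 26.73
eef_pos: [0.4273, 0.0447, 0.0304]
eef_rot: [0.001, 0.782, 0.623, 0.001]
wrist_force: [5.4, -0.7, -0.0]
opening: 0.048
grasp_force: 61.4
```

{"op": "carry_out", "data": {"plan": [[[-0.006,0.0012,0,0,0,0,0],[-0.01,0.002,0,0,0,0,0],[-0.014,0.0028,0,0,0,0,0],[-0.015,0.003,0,0,0,0,0],[-0.015,0.003,0,0,0,0,0]]]}}

```text
time_s: 27.15
eef_pos: [0.4124, 0.0476, 0.0304]
eef_rot: [0.0, 0.782, 0.623, 0.0]
wrist_force: [2.4, -0.7, 4.2]
opening: 0.048
grasp_force: 62.1
```

```bash
python3 -c "
from h import *
unit('d1')"
```

```text
top house 109 lo [-110.2  -41.2   54.2] hi [-28.6  32.6  62.5] [-30.4 -13.5  90.6 180.4  79.3]
top bar 104 lo [-198.9  -33.3   36.1] hi [-152.1   26.3   47.2] [-174.9   -3.1   49.4   62.     3.5]
side plate 93 lo [-154.   -40.2   67.3] hi [-126.5   17.    81.5] [-140.    -8.5   27.7   62.2   19.6]
side house 939 lo [-135.   -40.8   54.9] hi [-29.6  34.8  62.4] [-85.6  -0.6  87.1 117.5  89.1]
side bar 451 lo [-198.1  -41.1   36.1] hi [-80.8  25.7  47.1] [-137.4   -8.3   68.7  128.8   82.7]
[-140.96642141   -1.78452583   30.37783905] [3.95049320e-05 7.81987226e-01 6.23294453e-01 4.40481148e-05] [ 1.86211426 -0.49779737  7.03059139] 0.04948318983080347 62.444329261779785
```

{"op": "carry_out", "data": {"plan": [[[0,0,0,0,0,0,0.2],[0,0,0,0,0,0,0.4],[0,0,0,0,0,0,0.4],[0,0,0.01,0,0,0,0.4],[0,0,0.03,0,0,0,0.4]]]}}

```text
time_s: 27.67
eef_pos: [0.4091, 0.0481, 0.0577]
eef_rot: [-0.003, 0.782, 0.623, -0.002]
wrist_force: [0.1, 0.2, -0.2]
opening: 0.399
grasp_force: 0.0
```

{"op": "carry_out", "data": {"plan": [[[0,0,0.03,0,0,0,0.4],[0,0,0.06,0,0,0,0.4],[0,0,0.09,0,0,0,0.4],[0,0,0.12,0,0,0,0.4],[0,0,0.15,0,0,0,0.4]]]}}

```text
time_s: 28.08
eef_pos: [0.4112, 0.0479, 0.2107]
eef_rot: [-0.001, 0.782, 0.623, -0.001]
wrist_force: [-0.2, -0.1, 0.3]
opening: 0.403
grasp_force: 0.0
```

{"op": "carry_out", "data": {"plan": [[[-0.01,0.03,0,0,0,0,0.4],[-0.02,0.06,0,0,0,0,0.4],[-0.03,0.09,0,0,0,0,0.4],[-0.04,0.11,0,0,0,0,0.4],[-0.04,0.11,0,0,0,0,0.4]]]}}

```text
time_s: 28.5
eef_pos: [0.3697, 0.1604, 0.2092]
eef_rot: [-0.001, 0.781, 0.625, -0.001]
wrist_force: [0.3, -0.0, -0.1]
opening: 0.404
grasp_force: 0.0
```

Run:
```python
from h import *
unit('d2')
c=dict(np.load('side_d2.npz')); cv2.imwrite('pics/v10.png',c['pixels'][...,::-1])
v,u=np.where(redmask(c)); print("red",u.min(),u.max(),v.min(),v.max())
```

```text
top plate 89 lo [-145.3  -38.5   66.1] hi [-44.8  31.7  81.5] [-93.6  -3.6  74.7 104.   89.6]
top house 713 lo [-135.1  -40.5   54.2] hi [-30.5  32.8  62.8] [-38.2 -17.1  98.7 233.9  74.2]
top bar 222 lo [-199.5  -33.1   36.2] hi [-143.8   25.7   47.2] [-149.4   -7.4   67.4  101.9   88.7]
side plate 79 lo [-144.7  -40.8   66.7] hi [-137.5   32.6   81.7] [-141.    -1.6   79.3    7.6   89.9]
side house 989 lo [-137.4  -40.7   55.2] hi [-29.5  35.1  62.5] [-86.2  -1.7  84.1 117.7  89.8]
side bar 485 lo [-198.2  -41.8   36.2] hi [-81.   26.6  47.4] [-137.4   -8.2   68.7  126.8   85.6]
[-205.50531919   96.6789338   209.36342126] [-2.71432757e-04  7.81249624e-01  6.24218285e-01 -6.95371885e-04] [ 0.89932509  0.18025413 -0.14203506] 0.39812803008124137 0.0
red 337 353 200 229
```

View pics/v10.png

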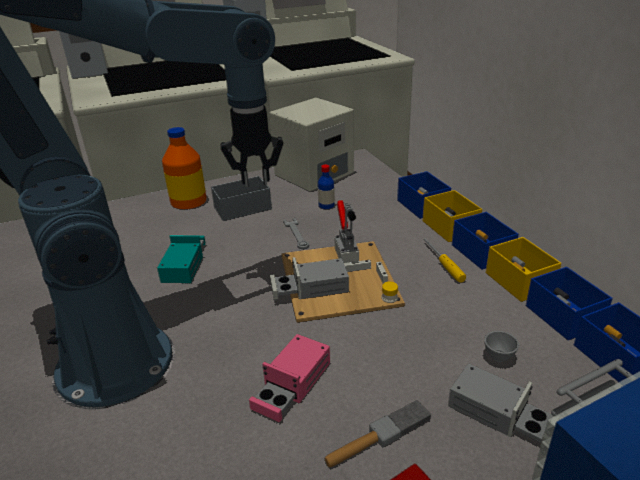

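The unit (at (320,277)) lies flat about 83 mm back with its slide out. The clamp is open (grip at (345,215)), the bystanders are in place and the arm is clear, so I hand in.

```bash
python3 -c "
from bench import hand_in
print(hand_in())"
```

```text
the job is handed in; nothing more can be done
None
```

I seated and clamped the unit, pushed the coin slide home and let it spring out, reopened the clamp, drew the unit back about 83 mm flat on the board, and handed the job in at about 28.5 s; no verdict was returned, and that the clamp locked over centre is judged from push forces and the handle holding by itself, because its angle read ambiguously in the images.

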